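# Lay out the watchmaker's tools in the kit tray

## Robot

A 6-joint arm with a two-finger parallel gripper is mounted at the origin on the work surface. World frame = base frame: x ahead of the robot, y to its left, z up, the work surface at z = 0. Lengths are in m, angles in rad, forces in N, time in s.
With the tool pointing down it reaches from about 0.375 to 0.9 m from the base axis. Payload 3.1 kg.
Tool frame: the origin (TCP) lies at the very end of the fingers, on their centre line; the grasp point (between the pads) lies 19 mm behind it; z points along the fingers, y is the direction in which the jaws open and shut (so a half turn about z gives the same grasp; the last joint's range is limited). The gripper opens to 87 mm and grips with 3 to 60 N. Pads are 19 mm wide; open, the fingers measure 117 mm over their backs; the gripper's body (75 mm by 190 mm) begins 51 mm behind the grasp point.
Start: joints at [-1.321, 0.527, 1.433, -0, 1.181, -0.178], TCP at [0.259, -0.569, 0.223] pointing down, gripper open.
Joint ranges: [-3.08, 3.08], [-0.75, 2.2], [0.22, 2.44], [-1.43, 4.57], [0, 2.65], [-2.85, 2.85]. Speed limits (rad/s): [2.79, 2.79, 3.14, 3.14, 3.14, 3.14].

## Interface

Orientations are given as a unit quaternion [x, y, z, w].
In Python, from rig import robot gives the robot as it stands. The module is installed in compiled form; this text tells all that it offers.
- The arm moves only by the tool send_rows, never from a script. Its argument "deltas" is a list of rows, each an object of numbers: "tx", "ty", "tz": the shift along the tool's x, y, z in cm; "rx", "ry", "rz": the turn, a rotation vector about the tool's x, y, z in rad. A call has 1 to 5 rows; each row is the pose to reach, as a shift and turn from the pose commanded when the call began, along the tool's axes at that moment; what a row does not reach only later rows make up. A row lasts 1/12 s, in which the tool goes at most 41.7 mm and 7.16 degrees, less where a joint would pass 70% of its speed; a pose out of reach is approached as far as the arm can. A call with a gripper value outside its range is refused whole. "claw" is the finger opening in cm, from 0 to 8.7, set as the call begins (left out, the last holds). The fingers move at their own pace and stop on an object; "squeeze" is the grip in N (left out, the last holds). Time passes only in rows, so rows that repeat a pose let the fingers close. It gives the time, the measured TCP pose, the force and the opening at its end, in the units of the state.
- robot.get_obs(): the state, without advancing time (a new reading comes with each control period).
- robot.camera(name): name is "scene" or "top" or "wrist"; returns a dict with "color" (384x512x3 uint8, red, green, blue), "z_map" (384x512 float32, m along the optical axis (not along the pixel's ray), 0 where there is no reading), "intrinsics" (3x3 intrinsics, pixels), "R" (3x3) and "t" (3): a world point X has camera coordinates R X + t; the wrist camera has in their place "tool_from_camera" (4x4, takes a point from camera to tool coordinates, whose origin is the TCP and whose axes are the flange's). Camera axes: x right, y down, z forward; pixel columns grow to the right and rows downward; lengths in m; the calibration is good to about 2 mm. The wrist camera is an equidistant fisheye: a pixel r from the principal point sees the ray r / f radians off the axis. A picture is of the moment at which its call begins: read the wrist's pose just before it.
- robot.hand_in(): hands the job in, once; it reports no verdict.
Trained networks look in the newest picture that a camera, given by its name, has taken for a name from the list of things; names that differ only in an ending like _2 or _b are one class to them, and where a whole thing is asked for, a point or a joint stands for the part that bears it (a point fixed in the world has none). Each returns a list of dicts, best first, with "p" (0 to 1); they miss things now and then, are a little off and sometimes report something else, mostly with a low value. They report only what shows in the picture. A call takes as long as a camera call. They do not tell look-alikes from the thing itself.
- robot.outline_of(label, camera): "pixels" (384x512 bool, what is visible of it) and "xy" ([column, row] in pixels, amid what is visible of it).
- robot.tip_of(label, camera): "xy" ([column, row] in pixels: a listed point, or the origin of a listed thing).
The state is a dict: "time": time; "q": joint angles; "joint_velocities": joint speeds; "joint_torque": joint torques, N m; "position": TCP position; "tool_rot": TCP orientation; "ft_force": force on the tool from outside, world axes, zero at the start; "moment": the same for the moment, N m; "grip_width": finger opening in m.
Only numpy, scipy, OpenCV 4.12 (cv2) and the standard library are available. Lean on these libraries where they do the work, as an engineer would, in place of code of your own. Each camera call takes 0.05 s, during which the arm holds its last target.

## Task

Move the three tools from the slanted stand to the kit tray in their order of use, counted from the end of the tray that has the loop handle: first the case knife, in the middle the screwdriver, last the tweezers. Each must lie flat in the comb slots of its own place, tip pointing away from the robot and no end past the rim; lay each one down, do not drop it. Leave the jar, the loupe and the movement holder where they are.

Things in the scene. Friction and masses are not known exactly. Their poses are not given: they have to be found in the camera images.
- stand: Fixed wooden stand, 170 x 230 mm, holding 3 tools 70 mm apart on a 35 deg slope, handles low towards the robot, tips high. Origin under it on the bench, x uphill away from the robot, y along its width, z up. Tool undersides are 85 mm above the bench at their centre points. They lie on combs 40 mm up and down the slope (teeth 10 mm above undersides), open 45 mm deep between; butts on a low lip.
- tray: Fixed aluminium tray. Origin at bench height midway between its 2 combs; x away from the robot, y along the row of places, z up. Floor 3 mm up, x -100..130, y -120..120 mm; rim 20 mm high. Combs along y at x = -40, 40 mm, 6 mm thick; slots 28 mm wide at y = -70, 0, 70 mm, bottoms 30 mm above bench, teeth 10 mm higher. A laid tool bridges both combs along x, centre point at x about 0.
- loop_mid (a point): Centre of the steel loop handle (90 x 40 mm, lying flat, 14 mm above the bench) fixed outside one end of the tray, 144 mm from the tray's origin along y: at +y on some starts, at -y on others. The opposite end has only a small solid black rubber bumper (40 x 46 mm, 10 high). The place at the loop's end is the first.
- knife_mid (a point): Case knife: 170 mm long, flat dark wooden handle 118 long, 16 wide, 12 thick, and a broad steel blade 24 wide with a round end. Centre point: 70 mm from the butt, half-way through the thickness; x along the tool to its tip, y across, z out of its upper side (normal to the slope in the stand). 45 g.
- screwdriver_mid (a point): Bench screwdriver: 168 mm long, straight black handle 118 long, 14 x 14 thick, with a steel cap, and a thin steel shank with a small flat blade. Centre point: 70 mm from the butt, half-way through the thickness; x along the tool to its tip, y across, z out of its upper side (normal to the slope in the stand). 45 g.
- tweezers_mid (a point): Rigid steel tweezers: 165 mm long, 10 thick, two bowed legs joined at the butt, nearly meeting at the tip; 21 wide over both legs at the centre point (parallel there), grip across them. Centre point: 70 mm from the butt, half-way through the thickness; x along the tool to its tip, y across, z out of its upper side (normal to the slope in the stand). 40 g.
- knife: The case knife as a body; origin on its underside, 6 mm below its centre point.
- screwdriver: The screwdriver as a body; origin on its underside, 7 mm below its centre point.
- tweezers: The tweezers as a body; origin on their underside, 5 mm below their centre point.
- knife_tip (a point): Tip of the case knife, 100 mm from its centre point.
- screwdriver_tip (a point): Tip of the screwdriver, 98 mm from its centre point.
- tweezers_tip (a point): Tip of the tweezers, 95 mm from their centre point.
- jar_mid (a point): Bystander: closed amber glass jar, 52 mm across, 60 high; centre point 30 mm up.
- loupe_mid (a point): Bystander: black eye loupe, 38 mm across, 36 high; centre point 18 mm up.
- holder_mid (a point): Bystander: round aluminium movement holder with a watch movement on it, 56 mm across, 22 high; centre point 10 mm up.
Not all that is in view belongs to the job. Leave any pink look-alike of the knife alone.

How it is judged:
At the end, for the whole second after the job is handed in: From the loop end: knife, screwdriver, tweezers at rest on the combs of places 1, 2, 3; centre points within 12 mm of the place's line and 30 mm of mid-combs, 30 to 41 mm above the bench, level within 4.5 deg, within 0.2 rad of the tray's x, tips away from the robot (x of knife_mid in the frame of tray between -0.03 and 0.03 m and z of knife_mid in the frame of tray between 0.03 and 0.041 m and angle between knife_mid's own x axis and vertical between 1.49 and 1.65 rad and angle between the x axis of each of knife_mid, screwdriver_mid, tweezers_mid and the x axis of tray, either way round below 0.2 rad and x of each of knife_tip, screwdriver_tip, tweezers_tip in the frame of tray above 0.05 m and linear speed of each of knife, screwdriver, tweezers below 0.02 m/s and contact force between each of knife, screwdriver, tweezers and tray above 0.05 N and x of screwdriver_mid in the frame of tray between -0.03 and 0.03 m and z of screwdriver_mid in the frame of tray between 0.03 and 0.041 m and angle between screwdriver_mid's own x axis and vertical between 1.49 and 1.65 rad and x of tweezers_mid in the frame of tray between -0.03 and 0.03 m and z of tweezers_mid in the frame of tray between 0.03 and 0.041 m and angle between tweezers_mid's own x axis and vertical between 1.49 and 1.65 rad and ((y of loop_mid in the frame of tray above 0 m and y of knife_mid in the frame of tray between 0.058 and 0.082 m and y of screwdriver_mid in the frame of tray between -0.012 and 0.012 m and y of tweezers_mid in the frame of tray between -0.082 and -0.058 m) or (y of loop_mid in the frame of tray below 0 m and y of knife_mid in the frame of tray between -0.082 and -0.058 m and y of screwdriver_mid in the frame of tray between -0.012 and 0.012 m and y of tweezers_mid in the frame of tray between 0.058 and 0.082 m))); the robot touches nothing.
It fails at once if the knife dropped or flung: faster than 0.6 m/s (a fall of about 2 cm) while not held (linear speed of knife above 0.6 m/s and contact force between the fingers and knife below 0.05 N).
It fails at once if the screwdriver dropped or flung: faster than 0.6 m/s (a fall of about 2 cm) while not held (linear speed of screwdriver above 0.6 m/s and contact force between the fingers and screwdriver below 0.05 N).
It fails at once if the tweezers dropped or flung: faster than 0.6 m/s (a fall of about 2 cm) while not held (linear speed of tweezers above 0.6 m/s and contact force between the fingers and tweezers below 0.05 N).
It fails at once if the jar, loupe or movement holder moved more than 20 mm (distance of any of jar_mid, loupe_mid, holder_mid from where it was at the start of the episode above 0.02 m).
It also fails if it takes over 64 s, if anything falls off the work surface, if the arm or the gripper's body presses on something with over 40 N, if the wrist force passes 120 N, or if a joint passes its speed limit or range.

## Working session

There is one attempt and no reset: what is moved stays moved. The work goes in short steps, Python scripts to look and compute and a tool call to move; the robot and the scene stay as the last step left them, time stands still between calls to the robot, and variables do not carry over. Pictures are saved under pics/ and viewed, and the job is handed in when it is done.

Besides the shell and the picture viewer there is one more tool, called after "Request:" in YAML: its name, and indented under it one key for each argument. send_rows: Moves the arm, as the interface text tells. Its arguments: {"type":"object","properties":{"deltas":{"type":"array","items":{"type":"object","properties":{"tx":{"type":"number"},"ty":{"type":"number"},"tz":{"type":"number"},"rx":{"type":"number"},"ry":{"type":"number"},"rz":{"type":"number"}}}},"claw":{"type":"number"},"squeeze":{"type":"number"}},"required":["deltas"]}

```bash
mkdir -p pics; cat > h.py <<'E'
import numpy as np, cv2
from rig import robot
from scipy.spatial.transform import Rotation as Rn
def save(n,c):
    cv2.imwrite(f'pics/{n}.png',c[:,:,::-1])
def w(cam,u,v,z=None):
    K=cam['intrinsics'];R=cam['R'];t=cam['t']
    if z is None: z=cam['z_map'][int(round(v)),int(round(u))]
    p=np.array([(u-K[0,2])/K[0,0]*z,(v-K[1,2])/K[1,1]*z,z]);return R.T@(p-t)
def atz(cam,u,v,h):
    K=cam['intrinsics'];R=cam['R'];t=cam['t']
    d=R.T@np.array([(u-K[0,2])/K[0,0],(v-K[1,2])/K[1,1],1]);o=-R.T@t
    return o+d*(h-o[2])/d[2]
E
python3 - <<'E'
from h import *
o=robot.get_obs();print({k:np.round(v,3) for k,v in o.items()})
for c in ['scene','top']:
    r=robot.camera(c);save(c+'0',r['color']);np.savez(c+'0.npz',**r)
    print(c,r['intrinsics'].round(1).tolist(),(-r['R'].T@r['t']).round(3))
    for n in ['knife_mid','screwdriver_mid','tweezers_mid','knife_tip','screwdriver_tip','tweezers_tip','tray','loop_mid','stand','jar_mid','loupe_mid','holder_mid']:
        for d in robot.tip_of(n,c)[:3]:
            print(n,round(float(d['p']),2),np.round(d['xy'],1),w(r,*d['xy']).round(3))
E
```

```text
{'time': np.float64(0.0), 'q': array([-1.321,  0.528,  1.434, -0.   ,  1.181, -0.179]), 'joint_velocities': array([-0.002,  0.002, -0.   ,  0.   , -0.002,  0.   ]), 'joint_torque': array([  0.   , -44.004, -17.659,   0.063,   0.058,  -0.   ]), 'position': array([ 0.259, -0.568,  0.222]), 'tool_rot': array([ 0.977,  0.212, -0.   , -0.001]), 'ft_force': array([ 0.054, -0.366,  0.325]), 'moment': array([0.012, 0.042, 0.003]), 'grip_width': np.float64(0.087)}
scene [[371.7, 0.0, 254.1], [0.0, 371.7, 197.7], [0.0, 0.0, 1.0]] [ 1.116 -0.544  0.694]
knife_mid 0.72 [181.8 241.4] [ 0.524 -0.237  0.11 ]
knife_mid 0.51 [ 91.7 218. ] [ 0.171 -0.332  0.011]
tweezers_mid 0.66 [156.1 255. ] [ 0.537 -0.309  0.12 ]
knife_tip 0.71 [116.  202.8] [ 0.14  -0.245  0.008]
knife_tip 0.41 [194.5 242.7] [ 0.584 -0.238  0.148]
screwdriver_tip 0.46 [225.9 226.4] [ 0.439 -0.046  0.   ]
tweezers_tip 0.57 [164.6 256.2] [ 0.573 -0.305  0.141]
tweezers_tip 0.31 [300.5 307.5] [ 0.794 -0.111  0.031]
tray 0.37 [185.2 271.5] [ 0.53  -0.24   0.017]
loop_mid 0.54 [348.5 202.2] [0.604 0.312 0.017]
loop_mid 0.45 [308.1 217.
[... 467 characters left out ...]
, 0.0, 1.0]] [0.364 0.02  1.12 ]
knife_mid 0.71 [338.6 197.4] [ 0.496 -0.229  0.094]
screwdriver_mid 0.52 [310.6 190.8] [ 0.514 -0.147  0.098]
tweezers_mid 0.57 [362.6 199.6] [ 0.491 -0.302  0.084]
knife_tip 0.78 [341.5 164.7] [ 0.582 -0.227  0.145]
screwdriver_tip 0.52 [319.5 158.3] [ 0.634 -0.194  0.   ]
tweezers_tip 0.76 [372.3 168.3] [ 0.604 -0.364 -0.005]
tray 0.96 [200.7 180.4] [0.559 0.187 0.002]
tray 0.3 [372.4 171.5] [ 0.592 -0.362 -0.001]
loop_mid 0.68 [154.8 164.8] [0.61  0.336 0.   ]
loop_mid 0.22 [335.9 195.3] [ 0.502 -0.221  0.095]
jar_mid 0.62 [222.3 106.4] [0.783 0.117 0.059]
loupe_mid 0.45 [291.4 112.5] [ 0.779 -0.102  0.021]
holder_mid 0.71 [258.9 232.1] [0.396 0.001 0.02 ]
```

```bash
python3 - <<'E'
import cv2
a=cv2.imread('pics/top0.png')[80:280,110:430];cv2.imwrite('pics/top0z.png',cv2.resize(a,(800,500),interpolation=cv2.INTER_CUBIC))
a=cv2.imread('pics/scene0.png');cv2.imwrite('pics/scene0z.png',cv2.resize(a,(800,600),interpolation=cv2.INTER_CUBIC))
E
```

```text
(no output)
```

View pics/top0z.png

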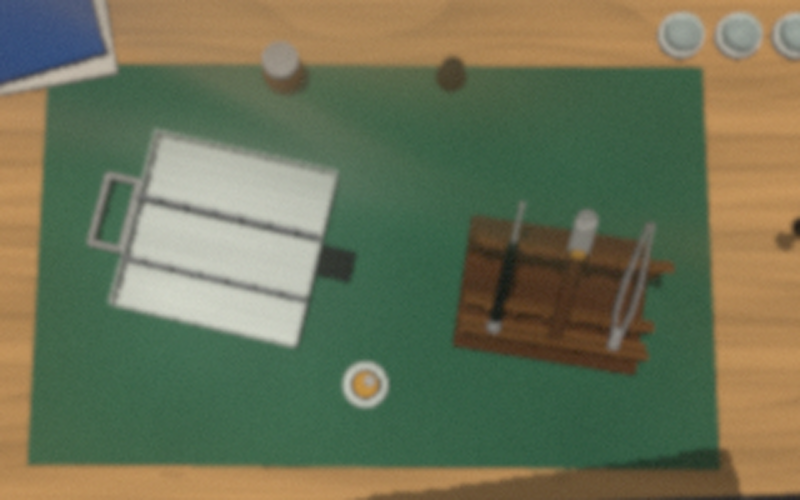

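View pics/scene0z.png

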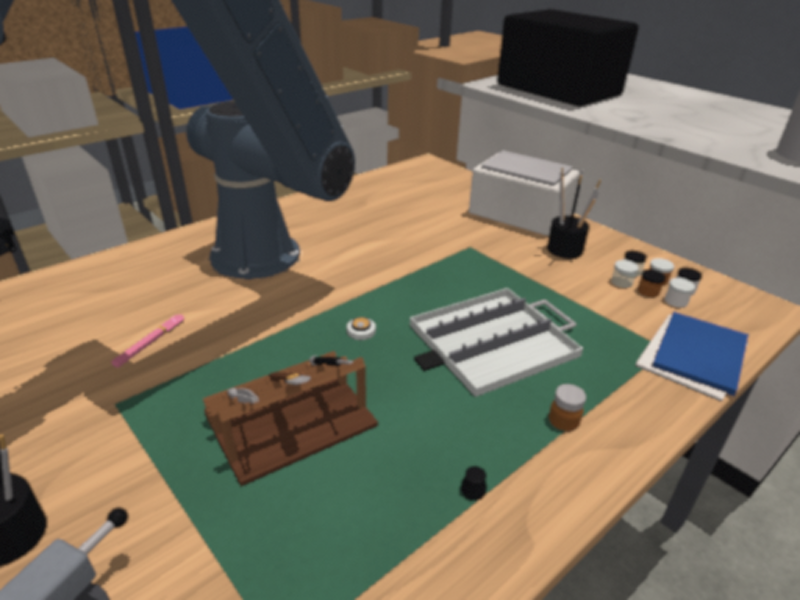

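The top view shows the tray on the left with the loop at its left (+y) end and the black bumper on the right. In the stand, from +y to -y, are the screwdriver, knife and tweezers. Next I'll fit poses from the depth maps.

```bash
python3 - <<'E'
from h import *
def cloud(r):
    K=r['intrinsics'];z=r['z_map'];v,u=np.mgrid[:384,:512]
    P=np.stack([(u-K[0,2])/K[0,0]*z,(v-K[1,2])/K[1,1]*z,z],-1)
    return (P-r['t'])@r['R']
r=robot.camera('top');C=cloud(r)
m=robot.outline_of('tray','top')
print([(d['p'],d['pixels'].sum(),d['xy']) for d in m])
px=m[0]['pixels'];P=C[px&(r['z_map']>0)]
print('tray z pct',np.percentile(P[:,2],[2,25,50,75,98]).round(3))
# rect using pixel mask back-projected at z=.02
v,u=np.nonzero(px);Q=np.array([atz(r,a,b,.012)[:2] for a,b in zip(u,v)])
rc=cv2.minAreaRect((Q*1000).astype(np.float32));print('rect',rc,cv2.boxPoints(rc).round(0).tolist())
for n in ['knife','screwdriver','tweezers']:
    for d in robot.outline_of(n,'top')[:2]:
        px=d['pixels'];
        print(n,d['p'],px.sum(),d['xy'])
        P=C[px&(r['z_map']>0)];
        P=P[(P[:,2]>.04)]
        if len(P)<10: continue
        mu=np.median(P,0);U,S,V=np.linalg.svd(P-P.mean(0),full_matrices=False);a=V[0]*np.sign(V[0][0])
        t=(P-P.mean(0))@a
        print(mu.round(3),a.round(3),'yaw',np.arctan2(a[1],a[0]).round(3),'el',np.degrees(np.arcsin(a[2])).round(1),'ends',(P.mean(0)+a*np.percentile(t,1)).round(3),(P.mean(0)+a*np.percentile(t,99)).round(3))
# detections on several frames
o=robot.camera('wrist');save('wrist0',o['color']);print(o['intrinsics'],o['tool_from_camera'].round(3))
E
```

```text
[(0.61, np.int64(5581), [198.6, 174.9])]
tray z pct [-0.002  0.001  0.003  0.005  0.031]
rect ((579.2088012695312, 189.01649475097656), (246.8756866455078, 237.62315368652344), 76.30693817138672) [[435.0, 97.0], [665.0, 41.0], [724.0, 281.0], [493.0, 337.0]]
knife 0.57 305 [340.5, 183.4]
[ 0.532 -0.227  0.115] [ 0.83  -0.127  0.542] yaw -0.152 el 32.8 ends [ 0.452 -0.216  0.06 ] [ 0.582 -0.236  0.145]
knife 0.43 246 [256.0, 229.7]
screwdriver 0.63 245 [312.1, 192.1]
[ 0.513 -0.151  0.093] [ 0.82  -0.13   0.557] yaw -0.158 el 33.8 ends [ 0.457 -0.142  0.055] [ 0.591 -0.163  0.146]
tweezers 0.61 149 [366.4, 197.9]
[ 0.499 -0.295  0.095] [ 0.817 -0.109  0.566] yaw -0.132 el 34.5 ends [ 0.438 -0.287  0.052] [ 0.569 -0.305  0.143]
[[297.31863964   0.         258.58027383]
 [  0.         297.31863964 195.66577112]
 [  0.           0.           1.        ]] [[-0.    -0.964 -0.267  0.073]
 [ 1.    -0.     0.     0.001]
 [-0.    -0.267  0.964 -0.161]
 [ 0.     0.     0.     1.   ]]
```

View pics/wrist0.png

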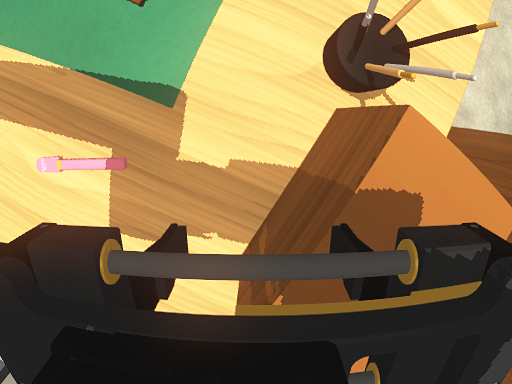

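```bash
cat >> h.py <<'E'
def Rt(yaw,tilt):  # tool x at heading yaw, z down tilted outward by tilt
    x=np.array([np.cos(yaw),np.sin(yaw),0]);zd=np.array([0,0,-1.])
    z=np.sin(tilt)*x+np.cos(tilt)*zd; xx=np.cos(tilt)*x-np.sin(tilt)*zd
    return np.stack([xx,np.cross(z,xx),z],1)
def obs():
    o=robot.get_obs();return np.array(o['position']),Rn.from_quat(o['tool_rot']).as_matrix(),o
def plan(wps,start=None):
    """wps list of (pos,R,ncalls)"""
    p,R=start if start else obs()[:2]
    for P,Q,n in wps:
        P=np.array(P,float);rv=Rn.from_matrix(R.T@Q).as_rotvec()
        p0,R0=p.copy(),R.copy()
        for k in range(1,n+1):
            pk=p0+(P-p0)*k/n;Rk=R0@Rn.from_rotvec(rv*k/n).as_matrix()
            t=R.T@(pk-p)*100;r=Rn.from_matrix(R.T@Rk).as_rotvec()
            print('call: t',t.round(2),'r',r.round(3),'| min rows',np.ceil(max(np.linalg.norm(t)/4.17,np.degrees(np.linalg.norm(r))/7.16)*100)/100)
            p,R=p+R@(t/100),R@Rn.from_rotvec(r).as_matrix()
E
python3 - <<'E'
from h import *
plan([([.46,-.21,.25],Rt(-.145,np.radians(35)),3)])
E
```

```text
call: t [11.05 -8.1  -0.92] r [-0.058  0.198  0.185] | min rows 3.3
call: t [ 9.4  -9.99  0.59] r [-0.058  0.198  0.185] | min rows 3.3
call: t [  7.17 -11.6    1.61] r [-0.058  0.198  0.185] | min rows 3.3
```

Request:
send_rows:
  deltas:
    - {"tx": 2.8,"ty": -2.0,"tz": -0.2,"rx": -0.015,"ry": 0.05,"rz": 0.046}
    - {"tx": 5.5,"ty": -4.0,"tz": -0.5,"rx": -0.029,"ry": 0.099,"rz": 0.092}
    - {"tx": 8.3,"ty": -6.1,"tz": -0.7,"rx": -0.044,"ry": 0.149,"rz": 0.139}
    - {"tx": 11.05,"ty": -8.1,"tz": -0.9,"rx": -0.058,"ry": 0.198,"rz": 0.185}
  claw: 5.0

```text
time: 1.93
position: [0.3268, -0.448, 0.2318]
tool_rot: [0.987, 0.119, 0.104, 0.007]
ft_force: [-0.3, -0.9, 0.7]
grip_width: 0.0682
```

Request:
send_rows:
  deltas:
    - {"tx": 2.35,"ty": -2.5,"tz": 0.15,"rx": -0.015,"ry": 0.05,"rz": 0.046}
    - {"tx": 4.7,"ty": -5.0,"tz": 0.3,"rx": -0.029,"ry": 0.099,"rz": 0.092}
    - {"tx": 7.05,"ty": -7.5,"tz": 0.45,"rx": -0.044,"ry": 0.149,"rz": 0.139}
    - {"tx": 9.4,"ty": -10.0,"tz": 0.6,"rx": -0.058,"ry": 0.198,"rz": 0.185}

```text
time: 2.27
position: [0.3937, -0.3285, 0.2412]
tool_rot: [0.978, 0.024, 0.204, 0.015]
ft_force: [-0.4, -0.8, 0.1]
grip_width: 0.0515
```

Request:
send_rows:
  deltas:
    - {"tx": 1.8,"ty": -2.9,"tz": 0.4,"rx": -0.015,"ry": 0.05,"rz": 0.046}
    - {"tx": 3.6,"ty": -5.8,"tz": 0.8,"rx": -0.029,"ry": 0.099,"rz": 0.092}
    - {"tx": 5.4,"ty": -8.7,"tz": 1.2,"rx": -0.044,"ry": 0.149,"rz": 0.139}
    - {"tx": 7.2,"ty": -11.6,"tz": 1.6,"rx": -0.058,"ry": 0.198,"rz": 0.185}
    - {"tx": 7.2,"ty": -11.6,"tz": 1.6,"rx": -0.058,"ry": 0.198,"rz": 0.185}

```text
time: 2.68
position: [0.4592, -0.2018, 0.2488]
tool_rot: [0.952, -0.067, 0.299, 0.017]
ft_force: [-1.1, 0.3, -0.7]
grip_width: 0.0503
```

```bash
cat >> h.py <<'E'
def wcam():
    p,R,o=obs();r=robot.camera('wrist');r['p']=p;r['Rr']=R;return r
def wray(r,u,v):
    K=r['intrinsics'];T=r['tool_from_camera']
    a=np.array([u-K[0,2],v-K[1,2]]);rr=np.linalg.norm(a);th=rr/K[0,0]
    d=np.array([*(a/max(rr,1e-9)*np.sin(th)),np.cos(th)])
    return r['p']+r['Rr']@T[:3,3], r['Rr']@T[:3,:3]@d, d[2]
def wz(r,u,v):
    o,d,c=wray(r,u,v);return o+d/c*r['z_map'][int(round(v)),int(round(u))]
def wat(r,u,v,h):
    o,d,c=wray(r,u,v);return o+d*(h-o[2])/d[2]
E
python3 - <<'E'
from h import *
p,R,o=obs();print(p.round(4),R.round(3).tolist(),o['q'].round(2),o['time'],o['grip_width'],o['ft_force'])
r=wcam();save('w1',r['color'])
for n in ['knife_mid','screwdriver_mid','tweezers_mid','knife_tip','screwdriver_tip','tweezers_tip','knife','screwdriver','tweezers']:
    for d in robot.tip_of(n,'wrist')[:2]:
        print(n,round(float(d['p']),2),np.round(d['xy'],1),wz(r,*d['xy']).round(4))
E
```

```text
[ 0.4592 -0.2018  0.2488] [[0.812, -0.138, 0.567], [-0.118, -0.99, -0.073], [0.571, -0.008, -0.821]] [-0.9   0.19  2.13  0.9   0.53  0.09] 2.6833 0.0502996377261192 [-1.05961486  0.31530836 -0.67541513]
knife_mid 0.92 [277.5 226.8] [ 0.5016 -0.2285  0.095 ]
screwdriver_mid 0.68 [210.9 227.5] [ 0.4698 -0.1757  0.2564]
tweezers_mid 0.79 [333.3 227.2] [ 0.5077 -0.3163  0.0113]
knife_tip 0.84 [275.6 139.9] [ 0.5841 -0.2372  0.1458]
knife_tip 0.61 [339.1 143.3] [ 6.474e-01 -3.620e-01  1.000e-04]
screwdriver_tip 0.95 [204.8 142.6] [ 0.5925 -0.1612  0.1453]
screwdriver_tip 0.43 [272.  220.9] [ 0.5083 -0.2231  0.0989]
tweezers_tip 0.62 [337.4 143.8] [ 0.6463 -0.3584  0.0011]
knife 0.97 [275.1 221. ] [ 0.5076 -0.2265  0.0993]
screwdriver 0.75 [211.  225.7] [ 0.4719 -0.1754  0.2525]
tweezers 0.7 [334.5 225.7] [ 0.5094 -0.3183  0.0122]
```

View pics/w1.png

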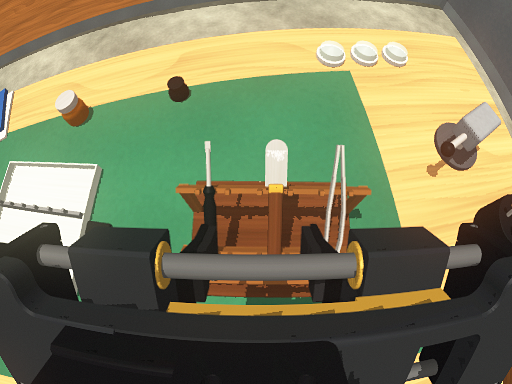

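The wrist view shows the screwdriver near column 209, the knife near 275 and the tweezers near 335. All tips are at about row 142. I'll fit the stand pose jointly from these.

```bash
python3 - <<'E'
from h import *
from scipy.optimize import least_squares
r=wcam();top=robot.camera('top');sc=robot.camera('scene')
off={'knife':(0,6,100,12),'screwdriver':(70,7,98,14),'tweezers':(-70,5,95,10)}
def proj(c,X):
    q=c['R']@X+c['t'];K=c['intrinsics'];return np.array([K[0,0]*q[0]/q[2]+K[0,2],K[1,1]*q[1]/q[2]+K[1,2]])
def projw(X):
    T=r['tool_from_camera'];q=r['Rr'].T@(X-r['p']);q=T[:3,:3].T@(q-T[:3,3]);n=np.hypot(q[0],q[1]);th=np.arctan2(n,q[2]);K=r['intrinsics']
    return np.array([K[0,2],K[1,2]])+K[0,0]*th*q[:2]/n
M=[]
for c in ['wrist','top','scene']:
    for n in off:
        for s in ['_mid','_tip']:
            d=robot.tip_of(n+s,c)
            for e in d[:1]:
                if e['p']>.4: M.append((c,n,s,np.array(e['xy'])))
def pt(x,n,s):
    yaw=x[2];y,h,L,_=off[n];c,sn=np.cos(np.radians(35)),np.sin(np.radians(35))
    l=0 if s=='_mid' else L
    loc=np.array([l*c-h*sn,y,85+l*sn+h*c])/1000
    return np.array([x[0]+np.cos(yaw)*loc[0]-np.sin(yaw)*loc[1],x[1]+np.sin(yaw)*loc[0]+np.cos(yaw)*loc[1],loc[2]])
def res(x):
    o=[]
    for c,n,s,xy in M:
        X=pt(x,n,s);o.append((projw(X) if c=='wrist' else proj(top if c=='top' else sc,X))-xy)
    return np.concatenate(o)
f=least_squares(res,[.51,-.225,-.14],loss='soft_l1',f_scale=2);print(f.x)
for m,e in zip(M,f.fun.reshape(-1,2)): print(m[:3],m[3].round(1),e.round(1))
for n in off: print(n,pt(f.x,n,'_mid').round(4),pt(f.x,n,'_tip').round(4))
np.save('stand.npy',f.x)
im=r['color'].copy()
for n in off:
    for s in ['_mid','_tip']:
        cv2.circle(im,tuple(int(a) for a in projw(pt(f.x,n,s)).round()),2,(0,255,255),-1)
save('w1m',cv2.resize(im[110:320,150:400],(800,672))[:600])
# tray
for n in ['tray','loop_mid']: print([(d['p'],np.round(d['xy'],1)) for d in robot.tip_of(n,'top')])
E
```

```text
[ 0.50633558 -0.2253829  -0.14602177]
('wrist', 'knife', '_mid') [264.2 230.2] [ 0.6 -0.4]
('wrist', 'knife', '_tip') [266.6 142.8] [-1.4 -0.6]
('wrist', 'screwdriver', '_mid') [199.1 229.1] [5.3 0.7]
('wrist', 'screwdriver', '_tip') [194.7 142.1] [5.6 2.7]
('wrist', 'tweezers', '_mid') [325.4 228.1] [-1.1  0.8]
('wrist', 'tweezers', '_tip') [328.3 146.3] [0.7 1.3]
('top', 'knife', '_mid') [336.1 192.3] [0.6 2.9]
('top', 'screwdriver', '_mid') [310.7 191.3] [2.3 0.4]
('top', 'screwdriver', '_tip') [319.8 160.9] [ 0.3 -0.2]
('top', 'tweezers', '_mid') [360.9 201.4] [-0.4 -2.8]
('top', 'tweezers', '_tip') [371.9 168.6] [-2.3  0.3]
('scene', 'knife', '_mid') [ 90.9 216.3] [91.1 24.6]
('scene', 'knife', '_tip') [115.8 204. ] [79.1 38.7]
('scene', 'screwdriver', '_mid') [161.5 255.2] [ 46.5 -24.4]
('scene', 'screwdriver', '_tip') [220.9 229.1] [1.9 2.4]
('scene', 'tweezers', '_mid') [153.  252.5] [ 1.1 -0.7]
('scene', 'tweezers', '_tip') [163.8 254. ] [-0.   0.7]
knife [ 0.5029 -0.2249  0.0899] [ 0.584  -0.2368  0.1473]
screwdriver [ 0.5125 -0.1555  0.0907] [ 0.592  -0.1672  0.1469]
tweezers [ 0.4933 -0.2942  0.0891] [ 0.5703 -0.3055  0.1436]
[(0.86, array([199.9, 179.4]))]
[(0.69, array([155.6, 166.2]))]
```

View pics/w1m.png

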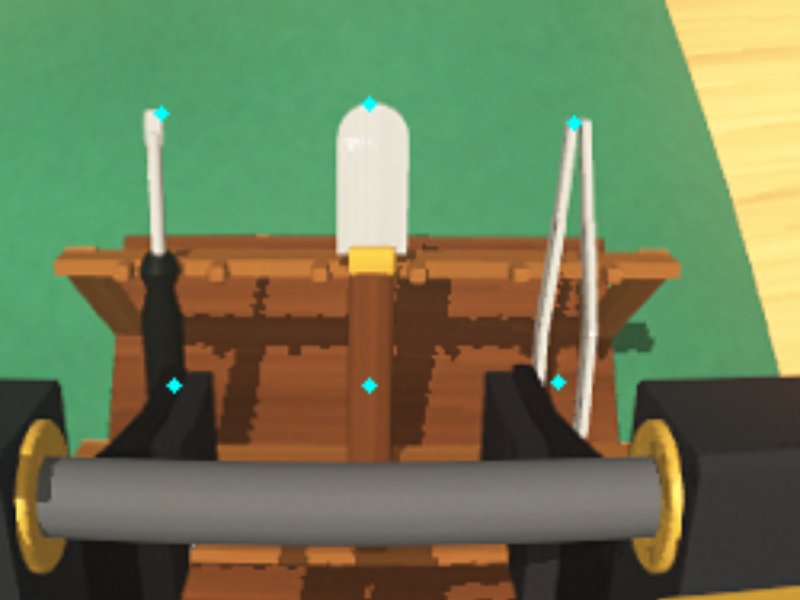

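```bash
python3 - <<'E'
from h import *
p,R,o=obs();print(p.round(4),o['time'],o['q'].round(2))
Q=Rt(-.146,np.radians(35))
plan([([.5095,-.2259,.15],Q,1),([.5125,-.2263,.076],Q,1)])
top=robot.camera('top')
for u,v in [(199.9,179.4),(200.7,180.4)]: print(atz(top,u,v,0).round(4))
for u,v in [(155.6,166.2),(154.8,164.8)]: print(atz(top,u,v,0.014).round(4))
E
```

```text
[ 0.4604 -0.2099  0.2501] 4.3333 [-0.9   0.2   2.13  0.9   0.53  0.09]
call: t [-1.57  0.88 11.12] r [-0.001  0.     0.   ] | min rows 2.71
call: t [-4.   -0.    6.24] r [-0.  0. -0.] | min rows 1.78
[0.5631 0.1896 0.    ]
[0.5599 0.187  0.    ]
[0.6022 0.3292 0.014 ]
[0.6067 0.3319 0.014 ]
```

Request:
send_rows:
  deltas:
    - {"tx": -0.5,"ty": 0.3,"tz": 3.7}
    - {"tx": -1.0,"ty": 0.6,"tz": 7.4}
    - {"tx": -1.6,"ty": 0.9,"tz": 11.1}
    - {"tx": -3.6,"ty": 0.9,"tz": 14.2}
    - {"tx": -5.6,"ty": 0.9,"tz": 17.4}
  claw: 5.0
  squeeze: 20

```text
schema error: expected keys tx, ty, tz, rx, ry, rz
```

Request:
send_rows:
  deltas:
    - {"tx": 0}
    - {"tx": 0}
    - {"tx": 0}

```text
schema error: expected keys tx, ty, tz, rx, ry, rz
```

```bash
python3 - <<'E'
from h import *
p,R,o=obs();print(p.round(4),o['time'],o['ft_force'].round(1),o['grip_width'])
r=wcam();save('w2',r['color'])
E
```

```text
[ 0.4604 -0.2099  0.25  ] 4.3833 [-0.1  0.3  0.2] 0.04994062189564469
```

View pics/w2.png

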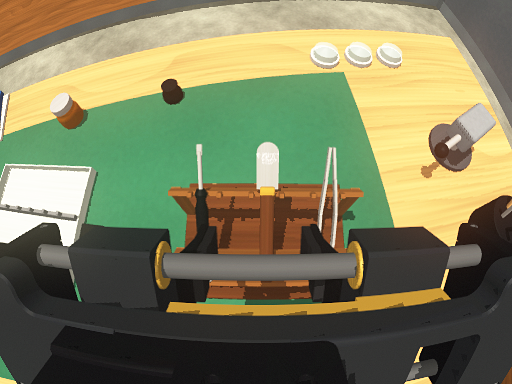

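The arm did not move because the rows were refused; each row needs all six keys. I'll resend with them filled in.

Request:
send_rows:
  deltas:
    - {"tx": -0.5,"ty": 0.3,"tz": 3.7,"rx": 0,"ry": 0,"rz": 0}
    - {"tx": -1.0,"ty": 0.6,"tz": 7.4,"rx": 0,"ry": 0,"rz": 0}
    - {"tx": -1.6,"ty": 0.9,"tz": 11.1,"rx": 0,"ry": 0,"rz": 0}
    - {"tx": -3.6,"ty": 0.9,"tz": 14.2,"rx": 0,"ry": 0,"rz": 0}
    - {"tx": -5.6,"ty": 0.9,"tz": 17.4,"rx": 0,"ry": 0,"rz": 0}
  claw: 5.0
  squeeze: 20

```text
time: 4.85
position: [0.5129, -0.2255, 0.1113]
tool_rot: [0.951, -0.068, 0.302, 0.019]
ft_force: [-0.7, 0.3, 0.3]
grip_width: 0.0501
```

Request:
send_rows:
  deltas:
    - {"tx": 0,"ty": 0,"tz": 0,"rx": 0,"ry": 0,"rz": 0}
    - {"tx": 0,"ty": 0,"tz": 0,"rx": 0,"ry": 0,"rz": 0}

```text
time: 5.02
position: [0.5117, -0.2242, 0.1113]
tool_rot: [0.951, -0.069, 0.301, 0.017]
ft_force: [-0.3, 0.2, -0.2]
grip_width: 0.0502
```

```bash
python3 - <<'E'
from h import *
p,R,o=obs();print(p.round(4),o['time'],o['ft_force'].round(1),o['grip_width'])
r=wcam();save('w3',r['color'])
E
```

```text
[ 0.5117 -0.2242  0.1113] 5.0167 [-0.3  0.2 -0.2] 0.050166141313134904
```

View pics/w3.png

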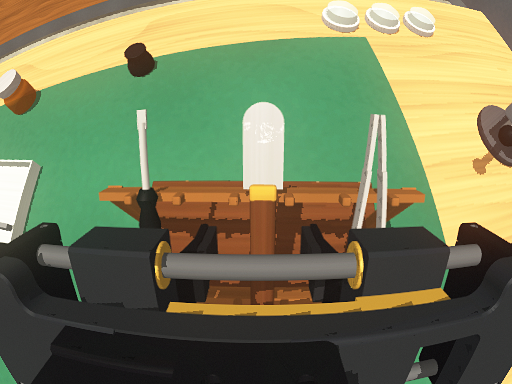

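The knife at column 264 is centred between the fingers. The last rows were speed-limited, so about 35 mm of the descent remains.

```bash
python3 - <<'E'
from h import *
Q=Rt(-.146,np.radians(35))
plan([([.5125,-.2263,.076],Q,1)])
plan([([.5125,-.2263,.17],Q,1)],([.5125,-.2263,.076],Q))
E
```

```text
call: t [-2.06  0.19  3.04] r [-0.008 -0.004 -0.   ] | min rows 0.89
call: t [ 5.39  0.   -7.7 ] r [0. 0. 0.] | min rows 2.26
```

Request:
send_rows:
  deltas:
    - {"tx": -0.7,"ty": 0.1,"tz": 1.0,"rx": -0.003,"ry": 0,"rz": 0}
    - {"tx": -1.4,"ty": 0.2,"tz": 2.0,"rx": -0.006,"ry": 0,"rz": 0}
    - {"tx": -2.05,"ty": 0.2,"tz": 3.0,"rx": -0.008,"ry": 0,"rz": 0}
    - {"tx": -2.05,"ty": 0.2,"tz": 3.0,"rx": -0.008,"ry": 0,"rz": 0}

```text
time: 5.4
position: [0.5125, -0.2269, 0.0768]
tool_rot: [0.95, -0.07, 0.302, 0.023]
ft_force: [-0.2, 0.6, -0.6]
grip_width: 0.0501
```

Request:
send_rows:
  deltas:
    - {"tx": 0,"ty": 0,"tz": 0,"rx": 0,"ry": 0,"rz": 0}
    - {"tx": 0,"ty": 0,"tz": 0,"rx": 0,"ry": 0,"rz": 0}
    - {"tx": 0,"ty": 0,"tz": 0,"rx": 0,"ry": 0,"rz": 0}
    - {"tx": 0,"ty": 0,"tz": 0,"rx": 0,"ry": 0,"rz": 0}
    - {"tx": 0,"ty": 0,"tz": 0,"rx": 0,"ry": 0,"rz": 0}
  claw: 0
  squeeze: 20

```text
time: 5.82
position: [0.5126, -0.2268, 0.0771]
tool_rot: [0.95, -0.069, 0.302, 0.023]
ft_force: [-0.5, 0.5, -0.1]
grip_width: 0.0244
```

```bash
python3 - <<'E'
from h import *
p,R,o=obs();print(p.round(4),o['time'],o['ft_force'].round(1),o['grip_width'])
E
```

```text
[ 0.5126 -0.2268  0.0771] 5.8167 [-0.5  0.5 -0.1] 0.024354159101174812
```

Request:
send_rows:
  deltas:
    - {"tx": 0,"ty": 0,"tz": 0,"rx": 0,"ry": 0,"rz": 0}
    - {"tx": 0,"ty": 0,"tz": 0,"rx": 0,"ry": 0,"rz": 0}
    - {"tx": 0,"ty": 0,"tz": 0,"rx": 0,"ry": 0,"rz": 0}
    - {"tx": 0,"ty": 0,"tz": 0,"rx": 0,"ry": 0,"rz": 0}

```text
time: 6.15
position: [0.5125, -0.2267, 0.0766]
tool_rot: [0.95, -0.07, 0.302, 0.022]
ft_force: [0.2, 0.3, 4.7]
grip_width: 0.016
```

Request:
send_rows:
  deltas:
    - {"tx": 0.8,"ty": 0,"tz": -1.2,"rx": 0,"ry": 0,"rz": 0}
    - {"tx": 2.0,"ty": 0,"tz": -2.8,"rx": 0,"ry": 0,"rz": 0}
    - {"tx": 3.2,"ty": 0,"tz": -4.5,"rx": 0,"ry": 0,"rz": 0}
    - {"tx": 4.4,"ty": 0,"tz": -6.2,"rx": 0,"ry": 0,"rz": 0}
    - {"tx": 5.4,"ty": 0,"tz": -7.7,"rx": 0,"ry": 0,"rz": 0}

```text
time: 6.57
position: [0.5118, -0.2265, 0.171]
tool_rot: [0.951, -0.07, 0.301, 0.022]
ft_force: [0.3, -0.2, 0.0]
grip_width: 0.0157
```

```bash
python3 - <<'E'
from h import *
p,R,o=obs();print(p.round(4),o['time'],o['ft_force'].round(1),o['grip_width'],o['q'].round(2))
r=wcam();save('w4',r['color'])
Q=Rt(-.24,0)
plan([([.55,.22,.22],Q,4)])
E
```

```text
[ 0.5118 -0.2265  0.171 ] 6.5667 [ 0.3 -0.2  0. ] 0.015719137384552658 [-0.82  0.43  2.1   1.31  0.38 -0.3 ]
call: t [  0.11 -11.19  -1.38] r [-0.006 -0.155  0.023] | min rows 2.71
call: t [ -0.37 -11.18  -1.43] r [-0.006 -0.155  0.023] | min rows 2.71
call: t [ -0.84 -11.16  -1.41] r [-0.006 -0.155  0.023] | min rows 2.71
call: t [ -1.31 -11.12  -1.31] r [-0.006 -0.155  0.023] | min rows 2.71
```

View pics/w4.png

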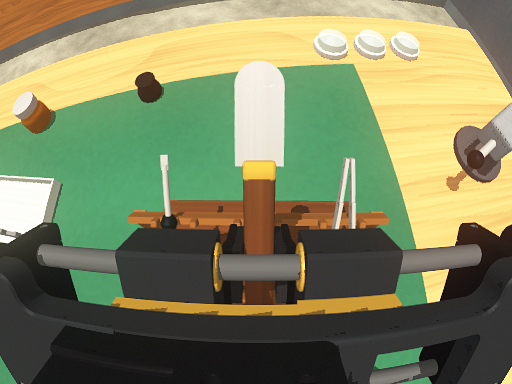

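The knife is held (opening 15.7 mm) and clear of the stand. Next I'll carry it towards the tray while levelling it.

Request:
send_rows:
  deltas:
    - {"tx": 0,"ty": -2.2,"tz": -0.3,"rx": -0.001,"ry": -0.031,"rz": 0.005}
    - {"tx": 0,"ty": -4.5,"tz": -0.6,"rx": -0.002,"ry": -0.062,"rz": 0.009}
    - {"tx": 0.1,"ty": -6.7,"tz": -0.8,"rx": -0.004,"ry": -0.093,"rz": 0.014}
    - {"tx": 0.1,"ty": -9.0,"tz": -1.1,"rx": -0.005,"ry": -0.124,"rz": 0.018}
    - {"tx": 0.1,"ty": -11.2,"tz": -1.4,"rx": -0.006,"ry": -0.155,"rz": 0.023}

```text
time: 7.03
position: [0.5198, -0.1294, 0.1792]
tool_rot: [0.968, -0.08, 0.237, 0.014]
ft_force: [0.8, 0.6, -0.7]
grip_width: 0.0163
```

Request:
send_rows:
  deltas:
    - {"tx": -0.1,"ty": -2.2,"tz": -0.3,"rx": -0.001,"ry": -0.031,"rz": 0.005}
    - {"tx": -0.2,"ty": -4.5,"tz": -0.6,"rx": -0.002,"ry": -0.062,"rz": 0.009}
    - {"tx": -0.2,"ty": -6.7,"tz": -0.8,"rx": -0.004,"ry": -0.093,"rz": 0.014}
    - {"tx": -0.3,"ty": -9.0,"tz": -1.1,"rx": -0.005,"ry": -0.124,"rz": 0.018}
    - {"tx": -0.4,"ty": -11.2,"tz": -1.4,"rx": -0.006,"ry": -0.155,"rz": 0.023}

```text
time: 7.45
position: [0.5278, -0.0168, 0.1909]
tool_rot: [0.983, -0.092, 0.161, 0.008]
ft_force: [1.3, -0.1, -0.4]
grip_width: 0.0161
```

```bash
python3 - <<'E'
from h import *
p,R,o=obs();print(p.round(4),o['time'],o['ft_force'].round(1),o['grip_width'],o['q'].round(2))
Q=Rt(-.24,0)
plan([([.53,.19,.22],Q,2)])
E
```

```text
[ 0.5278 -0.0168  0.1909] 7.45 [ 1.3 -0.1 -0.4] 0.016077411333488452 [-0.27  0.35  1.95  0.08  0.52  1.43]
call: t [ -1.29 -10.2   -1.81] r [-0.011 -0.161  0.026] | min rows 2.51
call: t [ -1.83 -10.14  -1.68] r [-0.011 -0.161  0.026] | min rows 2.51
```

Request:
send_rows:
  deltas:
    - {"tx": -0.3,"ty": -2.0,"tz": -0.4,"rx": -0.002,"ry": -0.032,"rz": 0.005}
    - {"tx": -0.5,"ty": -4.1,"tz": -0.7,"rx": -0.004,"ry": -0.064,"rz": 0.01}
    - {"tx": -0.8,"ty": -6.1,"tz": -1.1,"rx": -0.007,"ry": -0.097,"rz": 0.016}
    - {"tx": -1.0,"ty": -8.2,"tz": -1.4,"rx": -0.009,"ry": -0.129,"rz": 0.021}
    - {"tx": -1.3,"ty": -10.2,"tz": -1.8,"rx": -0.011,"ry": -0.161,"rz": 0.026}

```text
time: 7.87
position: [0.5288, 0.0864, 0.205]
tool_rot: [0.991, -0.106, 0.081, 0.004]
ft_force: [0.2, 0.0, -0.9]
grip_width: 0.0157
```

Request:
send_rows:
  deltas:
    - {"tx": -0.4,"ty": -2.5,"tz": -0.4,"rx": -0.003,"ry": -0.04,"rz": 0.006}
    - {"tx": -0.9,"ty": -5.1,"tz": -0.8,"rx": -0.006,"ry": -0.08,"rz": 0.013}
    - {"tx": -1.4,"ty": -7.6,"tz": -1.3,"rx": -0.008,"ry": -0.12,"rz": 0.019}
    - {"tx": -1.8,"ty": -10.1,"tz": -1.7,"rx": -0.011,"ry": -0.161,"rz": 0.026}
    - {"tx": -1.8,"ty": -10.1,"tz": -1.7,"rx": -0.011,"ry": -0.161,"rz": 0.026}

```text
time: 8.28
position: [0.5323, 0.1921, 0.2204]
tool_rot: [0.993, -0.118, 0.002, -0.002]
ft_force: [0.5, -0.1, -0.3]
grip_width: 0.0157
```

```bash
python3 - <<'E'
from h import *
r=wcam()
p,R,o=obs();print(p.round(4),R.round(3).tolist(),o['time'],o['grip_width'],o['q'].round(2))
r=wcam();save('w5',r['color']);np.savez('w5.npz',**r)
for n in ['tray','loop_mid','knife_mid','knife_tip']:
    for d in robot.tip_of(n,'wrist')[:2]: print(n,d['p'],np.round(d['xy'],1),wz(r,*d['xy']).round(4))
cv2.imwrite('pics/w5z.png',cv2.resize(r['color'][:,:,::-1],(800,600),interpolation=cv2.INTER_CUBIC))
E
```

```text
[0.5312 0.1899 0.2198] [[0.972, -0.234, 0.004], [-0.234, -0.972, 0.001], [0.004, -0.002, -1.0]] 8.3333 0.015978411566136927 [0.14 0.45 1.59 0.   1.1  1.95]
tray 0.23 [506.7 136.2] [ 0.5073 -0.216   0.0126]
loop_mid 0.65 [143.2 140.7] [ 0.6119  0.3304 -0.    ]
knife_mid 0.7 [261.  254.2] [0.5632 0.1811 0.3019]
knife_mid 0.17 [259.8  60.9] [0.6287 0.1655 0.2362]
knife_tip 0.65 [259.6  62.3] [0.628  0.1658 0.2365]
```

View pics/w5z.png

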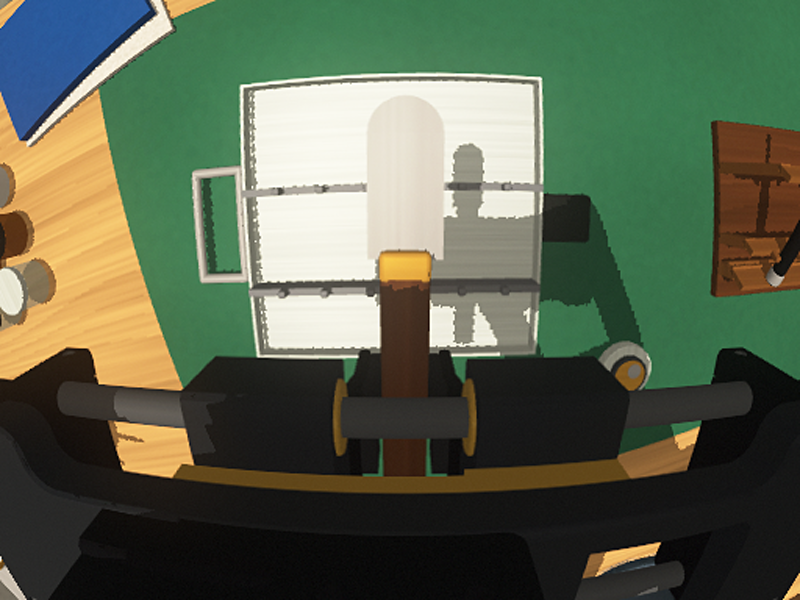

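The wrist view shows the loop on the left (tray +y), the combs at zoomed rows about 187 and 290, and the left slot teeth at columns 280 and 325. I'll fit the tray from the teeth and the rim corners.

```bash
python3 - <<'E'
from h import *
r=dict(np.load('w5.npz'))
# ortho at h=.04, world aligned with approx tray frame
o=np.array([.5646,.1926]);yaw=-.24
S=2.5
W,H=750,620
def ortho(h):
    jj,ii=np.meshgrid(np.arange(W),np.arange(H))
    ty=(W/2-jj)/S/1000; tx=(400-ii)/S/1000
    X=np.stack([o[0]+np.cos(yaw)*tx-np.sin(yaw)*ty,o[1]+np.sin(yaw)*tx+np.cos(yaw)*ty,np.full_like(tx,h)],-1)
    T=r['tool_from_camera'];q=(X-r['p'])@r['Rr'];q=(q-T[:3,3])@T[:3,:3]
    n=np.hypot(q[...,0],q[...,1]);th=np.arctan2(n,q[...,2]);K=r['intrinsics']
    return cv2.remap(r['color'],(K[0,2]+K[0,0]*th*q[...,0]/n).astype(np.float32),(K[1,2]+K[0,0]*th*q[...,1]/n).astype(np.float32),cv2.INTER_LINEAR)
for h in (.02,.04):
    im=ortho(h)
    for y in (-120,-70,0,70,120): cv2.line(im,(int(W/2-y*S),0),(int(W/2-y*S),H),(255,0,0),1)
    for x in (-100,-40,40,130): cv2.line(im,(0,int(400-x*S)),(W,int(400-x*S)),(255,0,0),1)
    save(f'orth{int(h*1000)}',im[:600])
E
```

```text
(no output)
```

View pics/orth20.png

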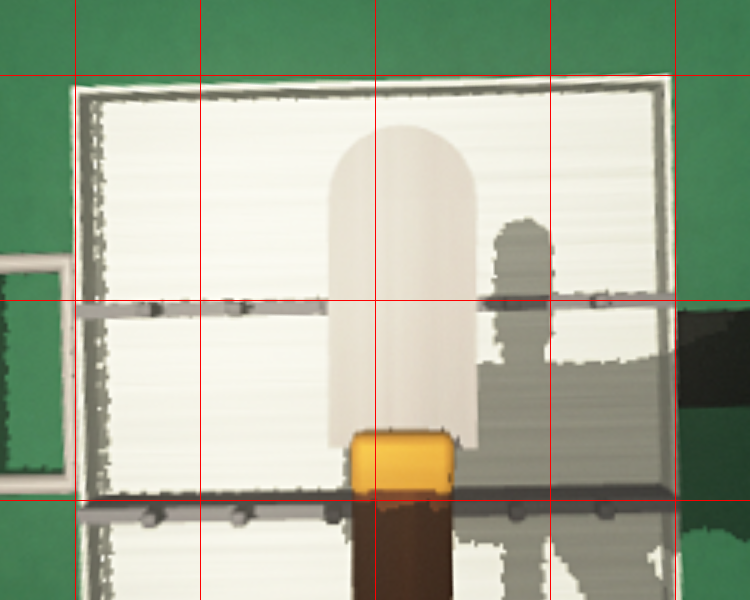

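View pics/orth40.png

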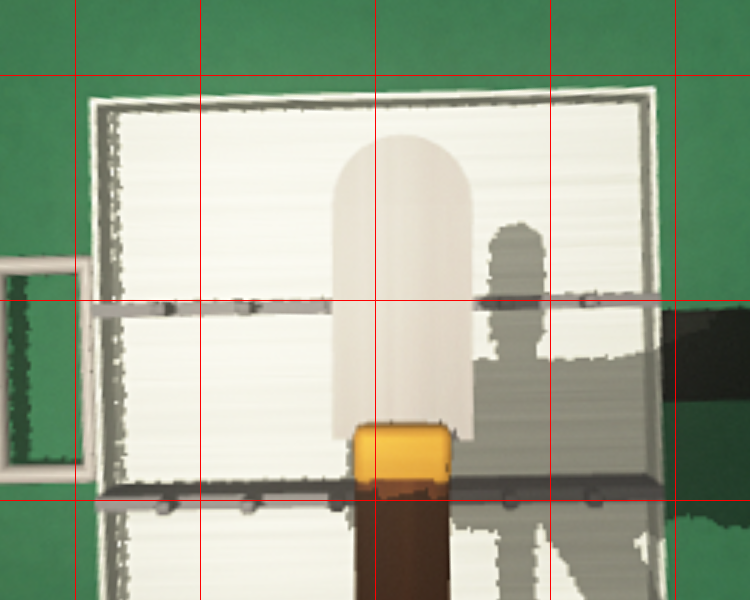

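```bash
cat >> h.py <<'E'
TO=np.array([.5627,.1908]);TY=-.218
def slot(y,x=0,z=0): 
    c,s=np.cos(TY),np.sin(TY);return np.array([TO[0]+c*x-s*y,TO[1]+s*x+c*y,z])
E
python3 - <<'E'
from h import *
Q=Rt(TY,0)
print(slot(.07))
plan([(slot(.07,0,.10),Q,1),(slot(.07,0,.06),Q,1),(slot(.07,0,.02),Q,1)])
E
```

```text
[0.57783942 0.25914324 0.        ]
call: t [ 2.89 -8.17 12.01] r [-0.    -0.003 -0.023] | min rows 3.56
call: t [ 0. -0.  4.] r [0. 0. 0.] | min rows 0.96
call: t [ 0. -0.  4.] r [ 0. -0.  0.] | min rows 0.96
```

Request:
send_rows:
  deltas:
    - {"tx": 0.6,"ty": -1.6,"tz": 2.4,"rx": 0,"ry": 0,"rz": -0.005}
    - {"tx": 1.2,"ty": -3.3,"tz": 4.8,"rx": 0,"ry": 0,"rz": -0.01}
    - {"tx": 1.8,"ty": -4.9,"tz": 7.2,"rx": 0,"ry": 0,"rz": -0.015}
    - {"tx": 2.4,"ty": -6.6,"tz": 9.6,"rx": 0,"ry": -0.003,"rz": -0.02}
    - {"tx": 2.9,"ty": -8.2,"tz": 12.0,"rx": 0,"ry": -0.003,"rz": -0.023}

```text
time: 9.0
position: [0.5797, 0.2599, 0.0998]
tool_rot: [0.994, -0.109, 0.001, -0.0]
ft_force: [0.2, 0.5, -0.5]
grip_width: 0.0154
```

Request:
send_rows:
  deltas:
    - {"tx": 0,"ty": 0,"tz": 0,"rx": 0,"ry": 0,"rz": 0}
    - {"tx": 0,"ty": 0,"tz": 0,"rx": 0,"ry": 0,"rz": 0}

```text
time: 9.17
position: [0.5778, 0.2596, 0.0991]
tool_rot: [0.994, -0.109, -0.001, 0.001]
ft_force: [0.0, 0.2, -0.2]
grip_width: 0.016
```

```bash
cat >> h.py <<'E'
def ortho(r,h,S=2.5,W=750,H=620,x0=400):
    jj,ii=np.meshgrid(np.arange(W),np.arange(H))
    ty=(W/2-jj)/S/1000; tx=(x0-ii)/S/1000
    c,s=np.cos(TY),np.sin(TY)
    X=np.stack([TO[0]+c*tx-s*ty,TO[1]+s*tx+c*ty,np.full_like(tx,h)],-1)
    T=r['tool_from_camera'];q=(X-r['p'])@r['Rr'];q=(q-T[:3,3])@T[:3,:3]
    n=np.hypot(q[...,0],q[...,1]);th=np.arctan2(n,q[...,2]);K=r['intrinsics']
    im=cv2.remap(r['color'],(K[0,2]+K[0,0]*th*q[...,0]/n).astype(np.float32),(K[1,2]+K[0,0]*th*q[...,1]/n).astype(np.float32),cv2.INTER_LINEAR)
    for y in (-120,-70,0,70,120): cv2.line(im,(int(W/2-y*S),0),(int(W/2-y*S),H),(255,0,0),1)
    for x in (-100,-40,40,130): cv2.line(im,(0,int(x0-x*S)),(W,int(x0-x*S)),(255,0,0),1)
    return im[:600]
E
python3 - <<'E'
from h import *
r=wcam();save('o2',ortho(r,.036))
p,R,o=obs();print(p.round(4),R.round(3).tolist(),o['time'],o['grip_width'])
plan([(slot(.07,0,.06),Rt(TY,0),1),(slot(.07,0,.02),Rt(TY,0),1)])
E
```

```text
[0.5785 0.2595 0.1007] [[0.976, -0.216, -0.0], [-0.216, -0.976, -0.0], [-0.0, 0.0, -1.0]] 9.2167 0.015986016089957804
call: t [-0.06  0.04  4.07] r [ 0.  0. -0.] | min rows 0.98
call: t [-0.  0.  4.] r [-0. -0.  0.] | min rows 0.96
```

View pics/o2.png

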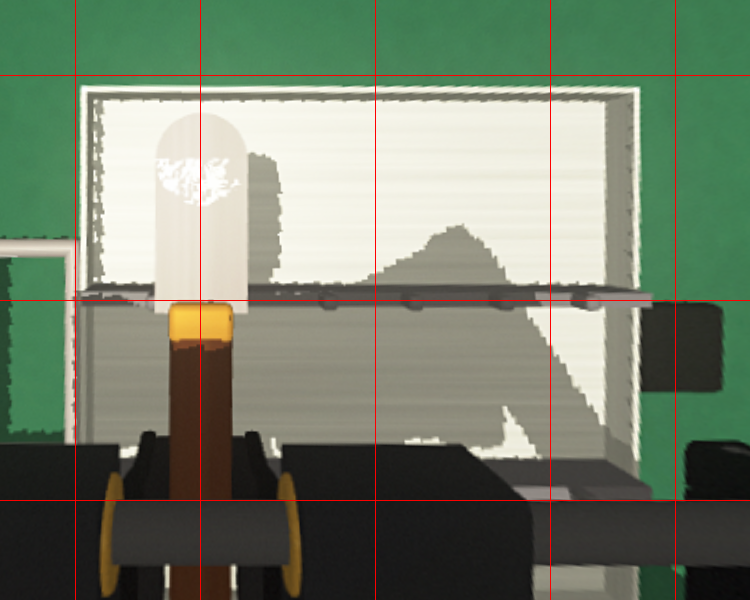

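The level knife sits over the left slot. The middle-slot teeth suggest the tray is about 1 mm further in +y, so I'll correct for that on the way down.

Request:
send_rows:
  deltas:
    - {"tx": -0.05,"ty": -0.1,"tz": 1.4,"rx": 0,"ry": 0,"rz": 0}
    - {"tx": -0.05,"ty": -0.1,"tz": 2.8,"rx": 0,"ry": 0,"rz": 0}
    - {"tx": -0.05,"ty": -0.1,"tz": 4.1,"rx": 0,"ry": 0,"rz": 0}
    - {"tx": -0.05,"ty": -0.1,"tz": 5.3,"rx": 0,"ry": 0,"rz": 0}
    - {"tx": -0.05,"ty": -0.1,"tz": 6.3,"rx": 0,"ry": 0,"rz": 0}

```text
time: 9.63
position: [0.579, 0.2609, 0.0379]
tool_rot: [0.994, -0.109, 0.001, -0.0]
ft_force: [-0.0, 0.2, -0.4]
grip_width: 0.0157
```

Request:
send_rows:
  deltas:
    - {"tx": 0,"ty": 0,"tz": 0.5,"rx": 0,"ry": 0,"rz": 0}
    - {"tx": 0,"ty": 0,"tz": 1.0,"rx": 0,"ry": 0,"rz": 0}
    - {"tx": 0,"ty": 0,"tz": 1.4,"rx": 0,"ry": 0,"rz": 0}
    - {"tx": 0,"ty": 0,"tz": 1.7,"rx": 0,"ry": 0,"rz": 0}
    - {"tx": 0,"ty": 0,"tz": 1.7,"rx": 0,"ry": 0,"rz": 0}

```text
time: 10.05
position: [0.5791, 0.2616, 0.0207]
tool_rot: [0.994, -0.109, 0.001, -0.0]
ft_force: [0.1, -0.5, 0.2]
grip_width: 0.0159
```

```bash
python3 - <<'E'
from h import *
r=wcam();save('w6',r['color'])
p,R,o=obs();print(p.round(4),o['time'],o['grip_width'],o['ft_force'])
E
```

```text
[0.5791 0.2616 0.0209] 10.1 0.015901004504015208 [ 0.98136633  0.45530609 -0.93167679]
```

View pics/w6.png

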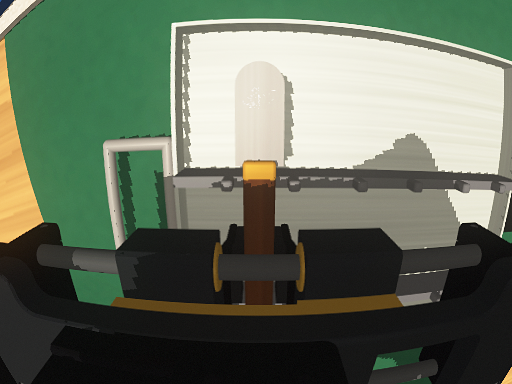

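The knife is centred in the slot (teeth at 226 and 293, knife at 259). I'll set it down, release and retreat.

Request:
send_rows:
  deltas:
    - {"tx": 0,"ty": 0,"tz": 0.1,"rx": 0,"ry": 0,"rz": 0}
    - {"tx": 0,"ty": 0,"tz": 0.15,"rx": 0,"ry": 0,"rz": 0}
    - {"tx": 0,"ty": 0,"tz": 0.15,"rx": 0,"ry": 0,"rz": 0}

```text
time: 10.35
position: [0.5793, 0.2617, 0.0203]
tool_rot: [0.994, -0.109, 0.001, -0.001]
ft_force: [-0.7, -0.6, 4.2]
grip_width: 0.0159
```

Request:
send_rows:
  deltas:
    - {"tx": 0,"ty": 0,"tz": 0,"rx": 0,"ry": 0,"rz": 0}
    - {"tx": 0,"ty": 0,"tz": 0,"rx": 0,"ry": 0,"rz": 0}
    - {"tx": 0,"ty": 0,"tz": 0,"rx": 0,"ry": 0,"rz": 0}
    - {"tx": 0,"ty": 0,"tz": 0,"rx": 0,"ry": 0,"rz": 0}
  claw: 4.0

```text
time: 10.68
position: [0.5788, 0.2615, 0.0191]
tool_rot: [0.994, -0.109, 0.001, -0.0]
ft_force: [0.2, 0.5, -0.0]
grip_width: 0.0345
```

Request:
send_rows:
  deltas:
    - {"tx": 0,"ty": 0,"tz": -1.0,"rx": 0,"ry": 0,"rz": 0}
    - {"tx": 0,"ty": 0,"tz": -4.0,"rx": 0,"ry": 0,"rz": 0}
    - {"tx": 0,"ty": 0,"tz": -7.0,"rx": 0,"ry": 0,"rz": 0}
    - {"tx": 0,"ty": 0,"tz": -10.0,"rx": 0,"ry": 0,"rz": 0}
    - {"tx": 0,"ty": 0,"tz": -13.0,"rx": 0,"ry": 0,"rz": 0}

```text
time: 11.1
position: [0.5785, 0.2614, 0.1511]
tool_rot: [0.994, -0.109, 0.001, -0.0]
ft_force: [0.9, 0.9, 0.0]
grip_width: 0.0396
```

```bash
python3 - <<'E'
from h import *
p,R,o=obs();print(p.round(4),o['time'],o['grip_width'],o['q'].round(2))
r=wcam();save('w7',r['color'])
for n in ['knife_mid','knife_tip']:
    for d in robot.tip_of(n,'wrist')[:1]: print(n,d['p'],np.round(d['xy'],1),wz(r,*d['xy']).round(4))
# screwdriver pose
st=np.load('stand.npy');yaw=st[2];c,s=np.cos(np.radians(35)),np.sin(np.radians(35))
for n,y,h in (('screwdriver',.0725,.007),('tweezers',-.0725,.005)):
    loc=np.array([-h*s,y]);m=np.array([st[0]+np.cos(yaw)*loc[0]-np.sin(yaw)*loc[1],st[1]+np.sin(yaw)*loc[0]+np.cos(yaw)*loc[1],.085+h*c])
    Q=Rt(yaw,np.radians(35));g=m+Q[:,2]*.0165
    print(n,m.round(4),'TCP',g.round(4))
Q=Rt(yaw,np.radians(35))
plan([([.51,-.157,.21],Q,4)])
E
```

```text
[0.5785 0.2614 0.1511] 11.1 0.03956798907498482 [0.25 0.62 1.47 0.   1.04 2.04]
knife_mid 0.76 [258.5 191.2] [0.5815 0.2605 0.0419]
knife_tip 0.81 [257.9  88.2] [0.6752 0.2404 0.037 ]
screwdriver [ 0.5129 -0.1531  0.0907] TCP [ 0.5223 -0.1544  0.0772]
tweezers [ 0.4929 -0.2967  0.0891] TCP [ 0.5023 -0.2981  0.0756]
call: t [ 0.54 10.61 -1.46] r [ 0.005  0.151 -0.018] | min rows 2.58
call: t [ 0.57 10.61 -1.43] r [ 0.005  0.151 -0.018] | min rows 2.58
call: t [ 0.6  10.61 -1.39] r [ 0.005  0.151 -0.018] | min rows 2.58
call: t [ 0.62 10.62 -1.34] r [ 0.005  0.151 -0.018] | min rows 2.58
```

View pics/w7.png

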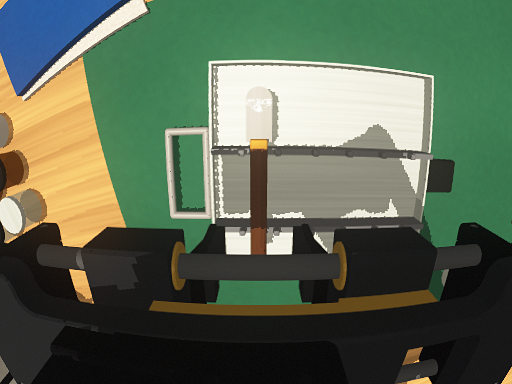

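The knife lies in slot 1 across both combs. Next is the screwdriver.

Request:
send_rows:
  deltas:
    - {"tx": 0.1,"ty": 2.7,"tz": -0.4,"rx": 0.001,"ry": 0.038,"rz": -0.005}
    - {"tx": 0.3,"ty": 5.3,"tz": -0.7,"rx": 0.003,"ry": 0.076,"rz": -0.009}
    - {"tx": 0.4,"ty": 8.0,"tz": -1.1,"rx": 0.004,"ry": 0.114,"rz": -0.014}
    - {"tx": 0.5,"ty": 10.6,"tz": -1.5,"rx": 0.005,"ry": 0.151,"rz": -0.018}

```text
time: 11.58
position: [0.559, 0.1558, 0.163]
tool_rot: [0.992, -0.099, 0.075, 0.006]
ft_force: [-0.4, -0.4, -0.0]
grip_width: 0.04
```

Request:
send_rows:
  deltas:
    - {"tx": 0.1,"ty": 2.7,"tz": -0.4,"rx": 0.001,"ry": 0.038,"rz": -0.005}
    - {"tx": 0.3,"ty": 5.3,"tz": -0.7,"rx": 0.003,"ry": 0.076,"rz": -0.009}
    - {"tx": 0.4,"ty": 8.0,"tz": -1.1,"rx": 0.004,"ry": 0.114,"rz": -0.014}
    - {"tx": 0.6,"ty": 10.6,"tz": -1.4,"rx": 0.005,"ry": 0.151,"rz": -0.018}

```text
time: 11.92
position: [0.5416, 0.0512, 0.1776]
tool_rot: [0.985, -0.089, 0.15, 0.011]
ft_force: [0.8, 0.5, -0.2]
grip_width: 0.0403
```

Request:
send_rows:
  deltas:
    - {"tx": 0.1,"ty": 2.7,"tz": -0.4,"rx": 0.001,"ry": 0.038,"rz": -0.005}
    - {"tx": 0.3,"ty": 5.3,"tz": -0.7,"rx": 0.003,"ry": 0.076,"rz": -0.009}
    - {"tx": 0.4,"ty": 8.0,"tz": -1.1,"rx": 0.004,"ry": 0.114,"rz": -0.014}
    - {"tx": 0.6,"ty": 10.6,"tz": -1.4,"rx": 0.005,"ry": 0.151,"rz": -0.018}

```text
time: 12.25
position: [0.5244, -0.0514, 0.1919]
tool_rot: [0.972, -0.079, 0.223, 0.016]
ft_force: [1.2, 0.6, -0.2]
grip_width: 0.0399
```

```bash
python3 - <<'E'
from h import *
p,R,o=obs();print(p.round(4),o['time'],o['grip_width'],o['q'].round(2))
Q=Rt(-.146,np.radians(35))
plan([([.515,-.1545,.19],Q,1)])
E
```

```text
[ 0.5244 -0.0514  0.1919] 12.25 0.039869348357964754 [-0.36  0.33  2.05  0.28  0.33  1.12]
call: t [ 0.6  10.33  0.47] r [ 0.005  0.16  -0.016] | min rows 2.49
```

Request:
send_rows:
  deltas:
    - {"tx": 0.2,"ty": 2.6,"tz": 0.1,"rx": 0.001,"ry": 0.04,"rz": -0.004}
    - {"tx": 0.3,"ty": 5.2,"tz": 0.2,"rx": 0.003,"ry": 0.08,"rz": -0.008}
    - {"tx": 0.4,"ty": 7.7,"tz": 0.3,"rx": 0.004,"ry": 0.12,"rz": -0.012}
    - {"tx": 0.6,"ty": 10.3,"tz": 0.5,"rx": 0.005,"ry": 0.16,"rz": -0.016}
    - {"tx": 0.6,"ty": 10.3,"tz": 0.5,"rx": 0.005,"ry": 0.16,"rz": -0.016}

```text
time: 12.67
position: [0.5198, -0.1125, 0.1889]
tool_rot: [0.958, -0.069, 0.278, 0.009]
ft_force: [0.6, 0.0, -0.1]
grip_width: 0.0404
```

Request:
send_rows:
  deltas:
    - {"tx": 0,"ty": 0,"tz": 0,"rx": 0,"ry": 0,"rz": 0}

```text
time: 12.75
position: [0.5196, -0.114, 0.1885]
tool_rot: [0.958, -0.071, 0.277, 0.01]
ft_force: [-0.3, -0.6, -0.1]
grip_width: 0.0397
```

```bash
cat >> h.py <<'E'
def projw(r,X):
    T=r['tool_from_camera'];q=r['Rr'].T@(np.array(X)-r['p']);q=T[:3,:3].T@(q-T[:3,3]);n=np.hypot(q[0],q[1]);th=np.arctan2(n,q[2]);K=r['intrinsics']
    return np.array([K[0,2],K[1,2]])+K[0,0]*th*q[:2]/n
E
python3 - <<'E'
from h import *
r=wcam()
p,R,o=obs();print(p.round(4),o['time'],o['grip_width'],o['q'].round(2))
Q=Rt(-.146,np.radians(35))
im=r['color'].copy()
for m,L in (([.5129,-.1531,.0907],.098),([.4929,-.2967,.0891],.095)):
  for l in np.linspace(0,L,6):
    cv2.circle(im,tuple(int(a) for a in projw(r,np.array(m)+Q[:,0]*l).round()),1,(0,255,255),-1)
save('w8',cv2.resize(im[:300],(800,469)))
plan([([.518,-.154,.13],Q,1),([.5223,-.1544,.0772],Q,1)])
E
```

```text
[ 0.5198 -0.113   0.1887] 12.8 0.040045775489774844 [-0.56  0.35  2.13  1.02  0.28  0.22]
call: t [-2.73  4.21  5.11] r [-0.02   0.05  -0.009] | min rows 1.72
call: t [-2.68 -0.02  4.57] r [0. 0. 0.] | min rows 1.28
```

View pics/w8.png

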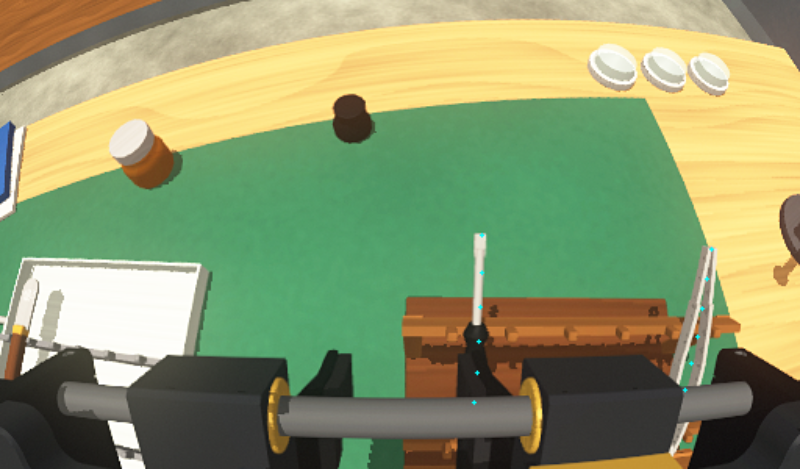

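The overlay matches the screwdriver's tip and shank within about 2 mm. The arm stopped 4 cm short laterally because of the joint speed cap near the wrist singularity, so I'll finish that move and then descend.

Request:
send_rows:
  deltas:
    - {"tx": 0,"ty": 1.4,"tz": 0.3,"rx": -0.007,"ry": 0.017,"rz": -0.003}
    - {"tx": -0.4,"ty": 2.8,"tz": 0.9,"rx": -0.013,"ry": 0.033,"rz": -0.006}
    - {"tx": -1.1,"ty": 4.0,"tz": 2.2,"rx": -0.02,"ry": 0.05,"rz": -0.009}
    - {"tx": -1.8,"ty": 4.1,"tz": 3.6,"rx": -0.02,"ry": 0.05,"rz": -0.009}
    - {"tx": -2.7,"ty": 4.1,"tz": 5.1,"rx": -0.02,"ry": 0.05,"rz": -0.009}

```text
time: 13.22
position: [0.5209, -0.1494, 0.1446]
tool_rot: [0.951, -0.066, 0.302, 0.019]
ft_force: [-0.3, 0.0, 0.4]
grip_width: 0.0402
```

Request:
send_rows:
  deltas:
    - {"tx": 0,"ty": 0,"tz": 0,"rx": 0,"ry": 0,"rz": 0}

```text
time: 13.3
position: [0.5196, -0.1486, 0.1422]
tool_rot: [0.952, -0.068, 0.299, 0.017]
ft_force: [0.9, 0.9, 0.1]
grip_width: 0.0401
```

```bash
python3 - <<'E'
from h import *
r=wcam()
p,R,o=obs();print(p.round(4),o['time'],o['grip_width'],o['q'].round(2))
Q=Rt(-.146,np.radians(35))
im=r['color'].copy()
for m,L in (([.5129,-.1531,.0907],.098),([.4929,-.2967,.0891],.095)):
  for l in np.linspace(0,L,6):
    cv2.circle(im,tuple(int(a) for a in projw(r,np.array(m)+Q[:,0]*l).round()),1,(0,255,255),-1)
save('w9',cv2.resize(im[:300],(800,469)))
plan([([.5223,-.154,.0772],Q,1)])
E
```

```text
[ 0.5199 -0.1483  0.1432] 13.35 0.0402131332138744 [-0.65  0.49  2.18  1.8   0.3  -0.67]
call: t [-3.52  0.59  5.58] r [-0.01   0.001  0.002] | min rows 1.59
```

View pics/w9.png

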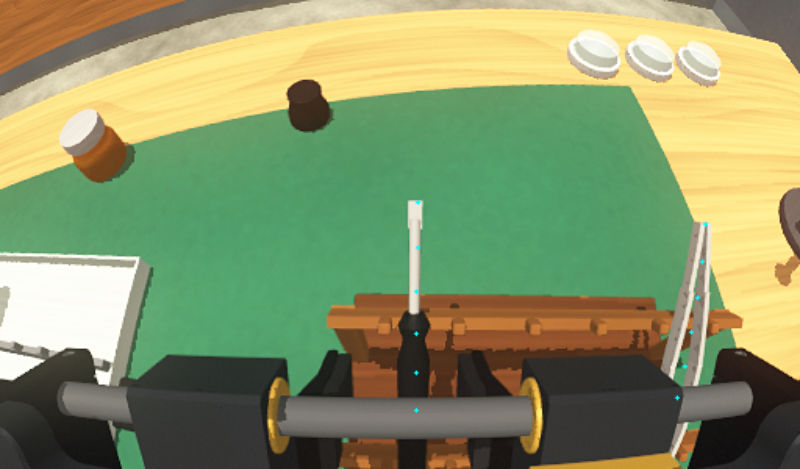

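Request:
send_rows:
  deltas:
    - {"tx": -0.5,"ty": 0.3,"tz": 0.8,"rx": -0.005,"ry": 0,"rz": 0}
    - {"tx": -1.3,"ty": 0.45,"tz": 2.1,"rx": -0.01,"ry": 0,"rz": 0}
    - {"tx": -2.1,"ty": 0.45,"tz": 3.4,"rx": -0.01,"ry": 0,"rz": 0}
    - {"tx": -2.9,"ty": 0.45,"tz": 4.6,"rx": -0.01,"ry": 0,"rz": 0}
    - {"tx": -3.5,"ty": 0.45,"tz": 5.55,"rx": -0.01,"ry": 0,"rz": 0}

```text
time: 13.77
position: [0.524, -0.1531, 0.0792]
tool_rot: [0.951, -0.067, 0.302, 0.023]
ft_force: [1.0, -0.7, -0.5]
grip_width: 0.04
```

Request:
send_rows:
  deltas:
    - {"tx": 0,"ty": 0,"tz": 0,"rx": 0,"ry": 0,"rz": 0}
    - {"tx": 0,"ty": 0,"tz": 0,"rx": 0,"ry": 0,"rz": 0}

```text
time: 13.93
position: [0.5237, -0.1533, 0.0794]
tool_rot: [0.951, -0.068, 0.301, 0.023]
ft_force: [0.0, -0.4, -1.0]
grip_width: 0.0398
```

```bash
python3 - <<'E'
from h import *
p,R,o=obs();print(p.round(4),o['time'],o['grip_width'],o['q'].round(2),o['ft_force'].round(1))
r=wcam();save('w9b',r['color'])
plan([([.5223,-.153,.0772],Rt(-.146,np.radians(35)),1)])
E
```

```text
[ 0.5237 -0.1533  0.0794] 13.9333 0.039790218656719646 [-0.65  0.66  2.21  2.34  0.4  -1.24] [ 0.  -0.4 -1. ]
call: t [-0.29 -0.04  0.13] r [ 0.001 -0.004  0.005] | min rows 0.08
```

View pics/w9b.png

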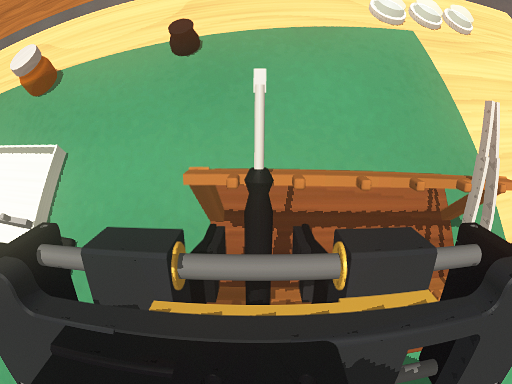

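Request:
send_rows:
  deltas:
    - {"tx": 0,"ty": 0,"tz": 0,"rx": 0,"ry": 0,"rz": 0}
    - {"tx": 0,"ty": 0,"tz": 0,"rx": 0,"ry": 0,"rz": 0}
    - {"tx": 0,"ty": 0,"tz": 0,"rx": 0,"ry": 0,"rz": 0}
    - {"tx": 0,"ty": 0,"tz": 0,"rx": 0,"ry": 0,"rz": 0}
    - {"tx": 0,"ty": 0,"tz": 0,"rx": 0,"ry": 0,"rz": 0}
  claw: 0
  squeeze: 20

```text
time: 14.4
position: [0.5235, -0.1544, 0.0797]
tool_rot: [0.951, -0.068, 0.302, 0.024]
ft_force: [-0.2, 0.4, 1.2]
grip_width: 0.0148
```

Request:
send_rows:
  deltas:
    - {"tx": 0,"ty": 0,"tz": 0,"rx": 0,"ry": 0,"rz": 0}
    - {"tx": 0,"ty": 0,"tz": 0,"rx": 0,"ry": 0,"rz": 0}
    - {"tx": 0,"ty": 0,"tz": 0,"rx": 0,"ry": 0,"rz": 0}

```text
time: 14.65
position: [0.5234, -0.1544, 0.0796]
tool_rot: [0.951, -0.068, 0.302, 0.024]
ft_force: [-1.6, 1.1, 5.1]
grip_width: 0.014
```

Request:
send_rows:
  deltas:
    - {"tx": 0.8,"ty": 0,"tz": -1.2,"rx": 0,"ry": 0,"rz": 0}
    - {"tx": 2.0,"ty": 0,"tz": -2.8,"rx": 0,"ry": 0,"rz": 0}
    - {"tx": 3.2,"ty": 0,"tz": -4.5,"rx": 0,"ry": 0,"rz": 0}
    - {"tx": 4.4,"ty": 0,"tz": -6.2,"rx": 0,"ry": 0,"rz": 0}
    - {"tx": 5.4,"ty": 0,"tz": -7.7,"rx": 0,"ry": 0,"rz": 0}

```text
time: 15.07
position: [0.5236, -0.1531, 0.1642]
tool_rot: [0.951, -0.068, 0.302, 0.022]
ft_force: [1.1, 0.3, -1.5]
grip_width: 0.0137
```

```bash
sed -i 's/TO=np.array(\[.5627,.1908\])/TO=np.array([.5630,.1922])/' h.py; python3 - <<'E'
from h import *
p,R,o=obs();print(p.round(4),o['time'],o['grip_width'],o['q'].round(2),o['ft_force'].round(1))
r=wcam();save('w10',r['color'])
plan([(slot(0,-.005,.19),Rt(TY,0),4)])
E
```

```text
[ 0.5236 -0.1531  0.1642] 15.0667 0.013698353516170448 [-0.65  0.44  2.16  1.58  0.28 -0.44] [ 1.1  0.3 -1.5]
call: t [ 0.03 -8.69 -0.73] r [-0.005 -0.155  0.019] | min rows 2.1
call: t [-0.25 -8.69 -0.75] r [-0.005 -0.155  0.019] | min rows 2.1
call: t [-0.52 -8.68 -0.74] r [-0.005 -0.155  0.019] | min rows 2.1
call: t [-0.8  -8.66 -0.68] r [-0.005 -0.155  0.019] | min rows 2.1
```

View pics/w10.png

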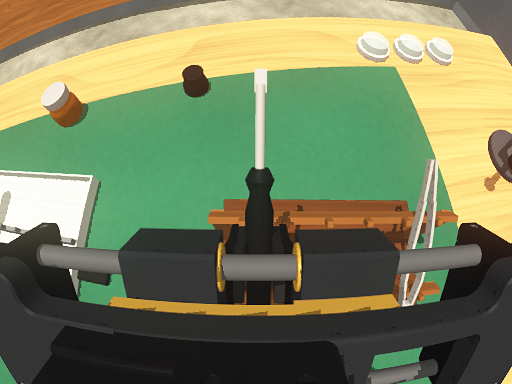

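The screwdriver is held (13.7 mm) and clear. Now I'll carry it across.

Request:
send_rows:
  deltas:
    - {"tx": 0,"ty": -1.7,"tz": -0.2,"rx": -0.001,"ry": -0.031,"rz": 0.004}
    - {"tx": 0,"ty": -3.5,"tz": -0.3,"rx": -0.002,"ry": -0.062,"rz": 0.008}
    - {"tx": 0,"ty": -5.2,"tz": -0.4,"rx": -0.003,"ry": -0.093,"rz": 0.011}
    - {"tx": 0,"ty": -7.0,"tz": -0.6,"rx": -0.004,"ry": -0.124,"rz": 0.015}
    - {"tx": 0,"ty": -8.7,"tz": -0.7,"rx": -0.005,"ry": -0.155,"rz": 0.019}

```text
time: 15.53
position: [0.529, -0.09, 0.1652]
tool_rot: [0.966, -0.073, 0.25, 0.009]
ft_force: [-0.4, 0.4, -0.5]
grip_width: 0.0137
```

```bash
python3 - <<'E'
from h import *
p,R,o=obs();print(p.round(4),o['time'],o['grip_width'],o['q'].round(2),o['ft_force'].round(1))
plan([(slot(0,-.005,.19),Rt(TY,0),3)])
E
```

```text
[ 0.529  -0.09    0.1652] 15.5333 0.013689200393251652 [-0.48  0.4   2.1   0.83  0.24  0.47] [-0.4  0.4 -0.5]
call: t [-0.05 -9.5  -0.76] r [-0.012 -0.168  0.022] | min rows 2.29
call: t [-0.39 -9.48 -0.84] r [-0.012 -0.168  0.022] | min rows 2.29
call: t [-0.74 -9.46 -0.86] r [-0.012 -0.168  0.022] | min rows 2.29
```

Request:
send_rows:
  deltas:
    - {"tx": 0,"ty": -1.9,"tz": -0.2,"rx": -0.002,"ry": -0.034,"rz": 0.004}
    - {"tx": 0,"ty": -3.8,"tz": -0.3,"rx": -0.005,"ry": -0.067,"rz": 0.009}
    - {"tx": 0,"ty": -5.7,"tz": -0.5,"rx": -0.007,"ry": -0.101,"rz": 0.013}
    - {"tx": -0.1,"ty": -7.6,"tz": -0.6,"rx": -0.01,"ry": -0.134,"rz": 0.018}
    - {"tx": -0.1,"ty": -9.5,"tz": -0.8,"rx": -0.012,"ry": -0.168,"rz": 0.022}

```text
time: 15.95
position: [0.5368, -0.0047, 0.1713]
tool_rot: [0.981, -0.083, 0.175, 0.002]
ft_force: [-0.1, -0.5, -1.5]
grip_width: 0.0138
```

```bash
python3 - <<'E'
from h import *
p,R,o=obs();print(p.round(4),o['time'],o['grip_width'],o['q'].round(2),o['ft_force'].round(1))
plan([(slot(0,-.005,.17),Rt(TY,0),2)])
E
```

```text
[ 0.5368 -0.0047  0.1713] 15.95 0.013833125446423107 [-0.25  0.39  1.97  0.13  0.43  1.39] [-0.1 -0.5 -1.5]
call: t [-0.64 -9.94  0.1 ] r [-0.017 -0.175  0.024] | min rows 2.39
call: t [-0.87 -9.92  0.06] r [-0.017 -0.175  0.024] | min rows 2.39
```

Request:
send_rows:
  deltas:
    - {"tx": -0.1,"ty": -2.0,"tz": 0,"rx": -0.003,"ry": -0.035,"rz": 0.005}
    - {"tx": -0.3,"ty": -4.0,"tz": 0,"rx": -0.007,"ry": -0.07,"rz": 0.01}
    - {"tx": -0.4,"ty": -6.0,"tz": 0.1,"rx": -0.01,"ry": -0.105,"rz": 0.014}
    - {"tx": -0.5,"ty": -8.0,"tz": 0.1,"rx": -0.014,"ry": -0.14,"rz": 0.019}
    - {"tx": -0.6,"ty": -9.9,"tz": 0.1,"rx": -0.017,"ry": -0.175,"rz": 0.024}

```text
time: 16.37
position: [0.548, 0.0952, 0.1709]
tool_rot: [0.992, -0.095, 0.088, 0.0]
ft_force: [0.8, 0.4, -0.0]
grip_width: 0.0138
```

Request:
send_rows:
  deltas:
    - {"tx": -0.2,"ty": -2.2,"tz": 0,"rx": -0.004,"ry": -0.04,"rz": 0.006}
    - {"tx": -0.4,"ty": -4.7,"tz": 0,"rx": -0.008,"ry": -0.085,"rz": 0.012}
    - {"tx": -0.6,"ty": -7.2,"tz": 0.1,"rx": -0.012,"ry": -0.13,"rz": 0.018}
    - {"tx": -0.8,"ty": -9.2,"tz": 0.1,"rx": -0.017,"ry": -0.165,"rz": 0.024}
    - {"tx": -0.9,"ty": -9.9,"tz": 0.1,"rx": -0.017,"ry": -0.175,"rz": 0.024}

```text
time: 16.78
position: [0.5598, 0.1955, 0.1697]
tool_rot: [0.994, -0.106, 0.002, -0.002]
ft_force: [1.0, 0.1, -0.4]
grip_width: 0.0139
```

```bash
python3 - <<'E'
from h import *
r=wcam();r=wcam()
p,R,o=obs();print(p.round(4),R.round(3).tolist(),o['time'],o['grip_width'],o['q'].round(2),o['ft_force'].round(1))
save('o3',ortho(r,.038));save('w11',r['color'])
for n in ['screwdriver_tip','knife_mid','knife_tip']:
    for d in robot.tip_of(n,'wrist')[:1]: print(n,d['p'],np.round(d['xy'],1),wz(r,*d['xy']).round(4))
plan([(slot(0,0,.07),Rt(TY,0),1)])
E
```

```text
[0.5587 0.1934 0.1697] [[0.977, -0.211, 0.004], [-0.211, -0.977, 0.0], [0.004, -0.001, -1.0]] 16.8833 0.013865146122657527 [ 0.14  0.55  1.57 -0.    1.02  1.93] [ 0.3 -0.2  0.3]
screwdriver_tip 0.9 [257.   68.4] [0.6837 0.1702 0.0014]
knife_mid 0.78 [193.4 181.3] [0.582  0.2581 0.0411]
knife_tip 0.67 [190.   85.6] [0.6771 0.2396 0.0359]
call: t [ 0.42 -0.21 10.03] r [ 0.001 -0.004  0.002] | min rows 2.41
```

View pics/o3.png

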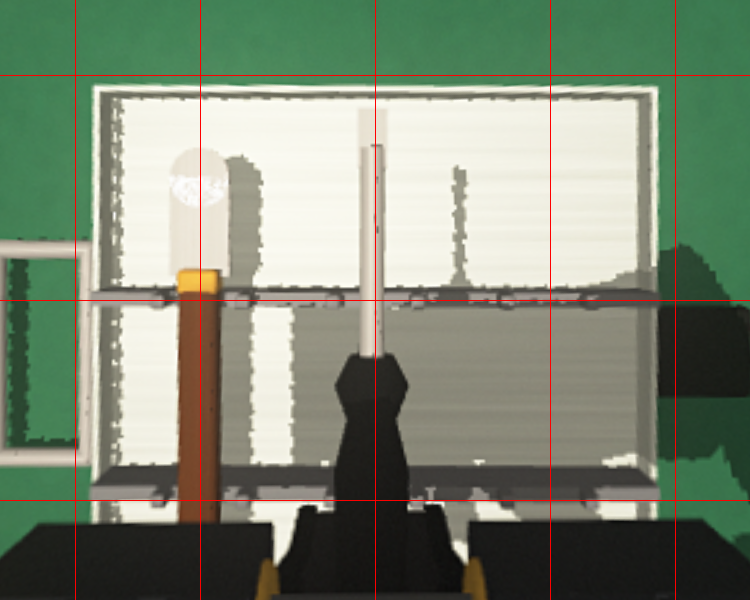

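The screwdriver is level over the middle slot (teeth at columns 335 and 418, centre about 376; tool about 372). I'll lower it.

Request:
send_rows:
  deltas:
    - {"tx": 0.1,"ty": 0,"tz": 2.5,"rx": 0,"ry": -0.004,"rz": -0.001}
    - {"tx": 0.2,"ty": 0.05,"tz": 5.0,"rx": 0,"ry": -0.004,"rz": -0.001}
    - {"tx": 0.3,"ty": 0.05,"tz": 7.5,"rx": 0,"ry": -0.004,"rz": -0.001}
    - {"tx": 0.4,"ty": 0.05,"tz": 9.5,"rx": 0,"ry": -0.004,"rz": -0.001}
    - {"tx": 0.4,"ty": 0.05,"tz": 10.5,"rx": 0,"ry": -0.004,"rz": -0.001}

```text
time: 17.45
position: [0.5616, 0.1889, 0.0637]
tool_rot: [0.994, -0.108, -0.001, 0.001]
ft_force: [-0.6, -0.2, -0.7]
grip_width: 0.0135
```

Request:
send_rows:
  deltas:
    - {"tx": 0,"ty": 0,"tz": 1.2,"rx": 0,"ry": 0,"rz": 0}
    - {"tx": 0,"ty": 0,"tz": 2.4,"rx": 0,"ry": 0,"rz": 0}
    - {"tx": 0,"ty": 0,"tz": 3.3,"rx": 0,"ry": 0,"rz": 0}
    - {"tx": 0,"ty": 0,"tz": 4.0,"rx": 0,"ry": 0,"rz": 0}
    - {"tx": 0,"ty": 0,"tz": 4.1,"rx": 0,"ry": 0,"rz": 0}

```text
time: 17.87
position: [0.5632, 0.1904, 0.024]
tool_rot: [0.994, -0.107, 0.0, 0.0]
ft_force: [0.1, -0.6, -0.1]
grip_width: 0.0135
```

```bash
python3 - <<'E'
from h import *
r=wcam();save('w12',r['color'])
p,R,o=obs();print(p.round(4),o['time'],o['grip_width'],o['ft_force'].round(1))
E
```

```text
[0.5634 0.1905 0.0245] 17.9167 0.013674734585383007 [0.8 0.5 0.5]
```

View pics/w12.png

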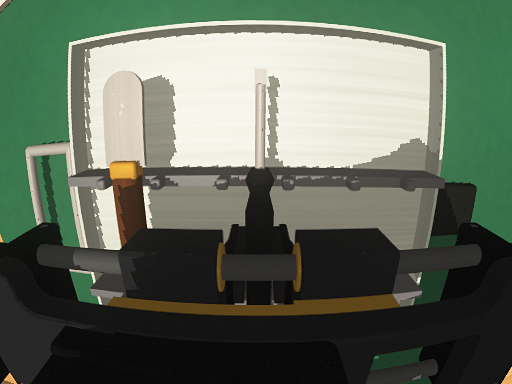

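The tool is about 1.5 mm off the slot centre (teeth at 223 and 289, tool at 259), so I'll correct that, lower and release.

Request:
send_rows:
  deltas:
    - {"tx": 0,"ty": -0.15,"tz": 0.15,"rx": 0,"ry": 0,"rz": 0}
    - {"tx": 0,"ty": -0.15,"tz": 0.3,"rx": 0,"ry": 0,"rz": 0}
    - {"tx": 0,"ty": -0.15,"tz": 0.4,"rx": 0,"ry": 0,"rz": 0}
    - {"tx": 0,"ty": -0.15,"tz": 0.4,"rx": 0,"ry": 0,"rz": 0}

```text
time: 18.25
position: [0.5648, 0.1924, 0.0227]
tool_rot: [0.994, -0.107, 0.002, -0.0]
ft_force: [-1.4, -0.3, 5.6]
grip_width: 0.0139
```

```bash
python3 - <<'E'
from h import *
p,R,o=obs();print(p.round(4),o['time'],o['grip_width'],o['ft_force'].round(1))
E
```

```text
[0.5648 0.1924 0.0227] 18.25 0.01393533335314314 [-1.4 -0.3  5.6]
```

Request:
send_rows:
  deltas:
    - {"tx": 0,"ty": 0,"tz": 0,"rx": 0,"ry": 0,"rz": 0}
    - {"tx": 0,"ty": 0,"tz": 0,"rx": 0,"ry": 0,"rz": 0}
    - {"tx": 0,"ty": 0,"tz": 0,"rx": 0,"ry": 0,"rz": 0}
    - {"tx": 0,"ty": 0,"tz": 0,"rx": 0,"ry": 0,"rz": 0}
  claw: 4.0

```text
time: 18.58
position: [0.5641, 0.192, 0.0211]
tool_rot: [0.994, -0.107, 0.001, 0.0]
ft_force: [-0.1, 0.7, -0.0]
grip_width: 0.033
```

Request:
send_rows:
  deltas:
    - {"tx": 0,"ty": 0,"tz": -1.0,"rx": 0,"ry": 0,"rz": 0}
    - {"tx": 0,"ty": 0,"tz": -4.0,"rx": 0,"ry": 0,"rz": 0}
    - {"tx": 0,"ty": 0,"tz": -7.0,"rx": 0,"ry": 0,"rz": 0}
    - {"tx": 0,"ty": 0,"tz": -10.5,"rx": 0,"ry": 0,"rz": 0}
    - {"tx": 0,"ty": 0,"tz": -14.0,"rx": 0,"ry": 0,"rz": 0}

```text
time: 19.0
position: [0.5632, 0.1919, 0.1626]
tool_rot: [0.994, -0.107, 0.0, 0.0]
ft_force: [0.5, 0.2, 0.7]
grip_width: 0.0397
```

```bash
python3 - <<'E'
from h import *
p,R,o=obs();print(p.round(4),o['time'],o['grip_width'],o['q'].round(2))
r=wcam();save('w13',r['color'])
for n in ['screwdriver_mid','screwdriver_tip']:
    for d in robot.tip_of(n,'wrist')[:1]: print(n,d['p'],np.round(d['xy'],1),wz(r,*d['xy']).round(4))
Q=Rt(-.146,np.radians(35))
plan([([.49,-.298,.21],Q,5)])
E
```

```text
[0.5632 0.1919 0.1626] 19.0 0.03966120083656901 [ 0.14  0.56  1.57 -0.    1.01  1.93]
screwdriver_mid 0.57 [257.  191.5] [0.5636 0.193  0.0435]
screwdriver_tip 0.89 [255.9  91.2] [0.6584 0.1733 0.0385]
call: t [ 0.61  9.91 -0.92] r [ 0.004  0.12  -0.013] | min rows 2.4
call: t [ 0.58  9.91 -0.89] r [ 0.004  0.12  -0.013] | min rows 2.4
call: t [ 0.56  9.92 -0.85] r [ 0.004  0.12  -0.013] | min rows 2.4
call: t [ 0.52  9.92 -0.83] r [ 0.004  0.12  -0.013] | min rows 2.4
call: t [ 0.49  9.92 -0.8 ] r [ 0.004  0.12  -0.013] | min rows 2.4
```

View pics/w13.png

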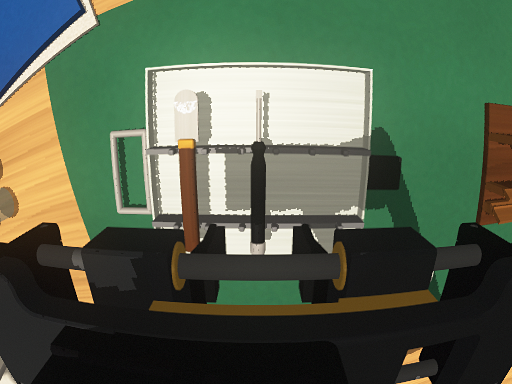

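The knife and screwdriver are both in place. Moving to the tweezers.

Request:
send_rows:
  deltas:
    - {"tx": 0.2,"ty": 2.5,"tz": -0.2,"rx": 0.001,"ry": 0.03,"rz": -0.003}
    - {"tx": 0.3,"ty": 5.0,"tz": -0.5,"rx": 0.002,"ry": 0.06,"rz": -0.006}
    - {"tx": 0.5,"ty": 7.4,"tz": -0.7,"rx": 0.003,"ry": 0.09,"rz": -0.01}
    - {"tx": 0.6,"ty": 9.9,"tz": -0.9,"rx": 0.004,"ry": 0.12,"rz": -0.013}

```text
time: 19.48
position: [0.5473, 0.0933, 0.169]
tool_rot: [0.993, -0.1, 0.06, 0.005]
ft_force: [-0.3, -0.3, 0.2]
grip_width: 0.0397
```

Request:
send_rows:
  deltas:
    - {"tx": 0.2,"ty": 2.5,"tz": -0.2,"rx": 0.001,"ry": 0.03,"rz": -0.003}
    - {"tx": 0.3,"ty": 5.0,"tz": -0.5,"rx": 0.002,"ry": 0.06,"rz": -0.006}
    - {"tx": 0.4,"ty": 7.4,"tz": -0.7,"rx": 0.003,"ry": 0.09,"rz": -0.01}
    - {"tx": 0.6,"ty": 9.9,"tz": -0.9,"rx": 0.004,"ry": 0.12,"rz": -0.013}

```text
time: 19.82
position: [0.5318, -0.0046, 0.1783]
tool_rot: [0.988, -0.093, 0.119, 0.009]
ft_force: [0.2, -0.7, -0.9]
grip_width: 0.0401
```

Request:
send_rows:
  deltas:
    - {"tx": 0.2,"ty": 2.5,"tz": -0.2,"rx": 0.001,"ry": 0.03,"rz": -0.003}
    - {"tx": 0.3,"ty": 5.0,"tz": -0.5,"rx": 0.002,"ry": 0.06,"rz": -0.006}
    - {"tx": 0.4,"ty": 7.4,"tz": -0.7,"rx": 0.003,"ry": 0.09,"rz": -0.01}
    - {"tx": 0.6,"ty": 9.9,"tz": -0.9,"rx": 0.004,"ry": 0.12,"rz": -0.013}

```text
time: 20.15
position: [0.5169, -0.1024, 0.1881]
tool_rot: [0.98, -0.086, 0.179, 0.013]
ft_force: [-0.3, -0.2, 0.2]
grip_width: 0.0399
```

```bash
python3 - <<'E'
from h import *
p,R,o=obs();print(p.round(4),o['time'],o['grip_width'],o['q'].round(2))
Q=Rt(-.146,np.radians(35))
plan([([.49,-.298,.20],Q,2)])
E
```

```text
[ 0.5169 -0.1024  0.1881] 20.15 0.0399241100789326 [-0.47  0.35  1.99  0.24  0.47  1.08]
call: t [ 0.57  9.86 -0.48] r [ 0.004  0.125 -0.014] | min rows 2.38
call: t [ 0.5   9.87 -0.45] r [ 0.004  0.125 -0.014] | min rows 2.38
```

Request:
send_rows:
  deltas:
    - {"tx": 0.1,"ty": 2.0,"tz": -0.1,"rx": 0.001,"ry": 0.025,"rz": -0.003}
    - {"tx": 0.2,"ty": 3.9,"tz": -0.2,"rx": 0.002,"ry": 0.05,"rz": -0.006}
    - {"tx": 0.3,"ty": 5.9,"tz": -0.3,"rx": 0.002,"ry": 0.075,"rz": -0.008}
    - {"tx": 0.5,"ty": 7.9,"tz": -0.4,"rx": 0.003,"ry": 0.1,"rz": -0.011}
    - {"tx": 0.6,"ty": 9.9,"tz": -0.5,"rx": 0.004,"ry": 0.125,"rz": -0.014}

```text
time: 20.57
position: [0.5041, -0.2004, 0.1945]
tool_rot: [0.967, -0.078, 0.24, 0.017]
ft_force: [0.1, -0.1, 0.8]
grip_width: 0.0397
```

```bash
python3 - <<'E'
from h import *
p,R,o=obs();print(p.round(4),o['time'],o['grip_width'],o['q'].round(2))
Q=Rt(-.146,np.radians(35))
plan([([.49,-.298,.19],Q,1)])
E
```

```text
[ 0.5041 -0.2004  0.1945] 20.5667 0.039696511158673974 [-0.74  0.35  2.03  0.66  0.43  0.43]
call: t [-0.05  9.86  0.44] r [ 0.004  0.125 -0.014] | min rows 2.37
```

Request:
send_rows:
  deltas:
    - {"tx": 0,"ty": 2.0,"tz": 0.1,"rx": 0.001,"ry": 0.025,"rz": -0.003}
    - {"tx": 0,"ty": 3.9,"tz": 0.2,"rx": 0.002,"ry": 0.05,"rz": -0.006}
    - {"tx": 0,"ty": 5.9,"tz": 0.3,"rx": 0.002,"ry": 0.075,"rz": -0.008}
    - {"tx": 0,"ty": 7.9,"tz": 0.4,"rx": 0.003,"ry": 0.1,"rz": -0.011}
    - {"tx": 0,"ty": 9.9,"tz": 0.4,"rx": 0.004,"ry": 0.125,"rz": -0.014}

```text
time: 20.98
position: [0.4903, -0.2982, 0.1904]
tool_rot: [0.951, -0.07, 0.3, 0.022]
ft_force: [0.0, -0.3, 0.2]
grip_width: 0.0398
```

Request:
send_rows:
  deltas:
    - {"tx": 0,"ty": 0,"tz": 0,"rx": 0,"ry": 0,"rz": 0}
    - {"tx": 0,"ty": 0,"tz": 0,"rx": 0,"ry": 0,"rz": 0}

```text
time: 21.15
position: [0.4902, -0.2984, 0.1904]
tool_rot: [0.951, -0.071, 0.299, 0.022]
ft_force: [0.1, 0.4, -0.0]
grip_width: 0.0398
```

```bash
python3 - <<'E'
from h import *
r=wcam()
p,R,o=obs();print(p.round(4),o['time'],o['grip_width'],o['q'].round(2))
Q=Rt(-.146,np.radians(35))
im=r['color'].copy()
for m,L in (([.4929,-.2967,.0891],.095),):
  for l in np.linspace(0,L,6):
    cv2.circle(im,tuple(int(a) for a in projw(r,np.array(m)+Q[:,0]*l).round()),1,(0,255,255),-1)
save('w14',cv2.resize(im[:300],(800,469)))
plan([([.495,-.298,.13],Q,1),([.5023,-.298,.0756],Q,1)])
E
```

```text
[ 0.4905 -0.2973  0.1906] 21.2 0.04000885852206512 [-0.98  0.41  2.02  1.06  0.51 -0.16]
call: t [-3.1   0.02  5.23] r [-0.001  0.001 -0.001] | min rows 1.46
call: t [-2.53 -0.11  4.87] r [0. 0. 0.] | min rows 1.32
```

View pics/w14.png

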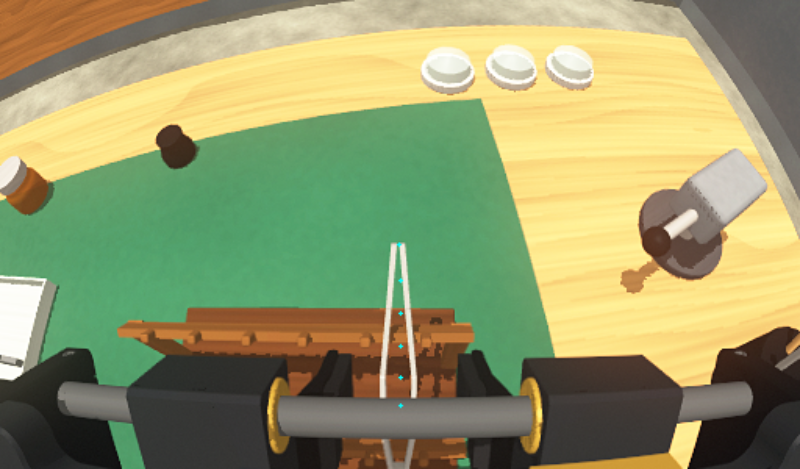

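The tweezers match the overlay and are centred between the fingers. Descending.

Request:
send_rows:
  deltas:
    - {"tx": -0.9,"ty": 0,"tz": 1.5,"rx": 0,"ry": 0,"rz": 0}
    - {"tx": -2.0,"ty": 0,"tz": 3.4,"rx": 0,"ry": 0,"rz": 0}
    - {"tx": -3.1,"ty": 0,"tz": 5.2,"rx": 0,"ry": 0,"rz": 0}
    - {"tx": -4.0,"ty": 0,"tz": 6.8,"rx": 0,"ry": 0,"rz": 0}
    - {"tx": -4.7,"ty": 0,"tz": 8.3,"rx": 0,"ry": 0,"rz": 0}

```text
time: 21.62
position: [0.5002, -0.2972, 0.0955]
tool_rot: [0.951, -0.069, 0.3, 0.021]
ft_force: [-0.4, -0.3, 0.4]
grip_width: 0.0398
```

Request:
send_rows:
  deltas:
    - {"tx": 0,"ty": 0,"tz": 0,"rx": 0,"ry": 0,"rz": 0}

```text
time: 21.7
position: [0.4999, -0.2968, 0.0938]
tool_rot: [0.952, -0.069, 0.298, 0.02]
ft_force: [0.3, 0.3, -0.3]
grip_width: 0.0398
```

```bash
python3 - <<'E'
from h import *
p,R,o=obs();print(p.round(4),o['time'],o['grip_width'],o['q'].round(2))
Q=Rt(-.146,np.radians(35))
r=wcam();save('w15',r['color'])
plan([([.5023,-.2975,.0756],Q,1)])
E
```

```text
[ 0.4999 -0.2968  0.0938] 21.7 0.039760026246912175 [-0.96  0.63  2.07  1.58  0.43 -0.73]
call: t [-0.95  0.01  1.73] r [-0.003  0.002  0.   ] | min rows 0.48
```

View pics/w15.png

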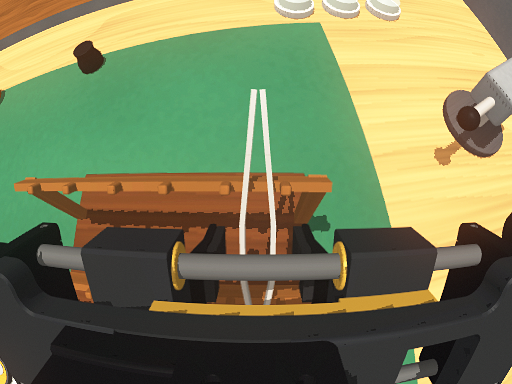

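Centred. I'll finish the descent, close and lift.

Request:
send_rows:
  deltas:
    - {"tx": -0.5,"ty": 0,"tz": 0.9,"rx": -0.003,"ry": 0.002,"rz": 0}
    - {"tx": -0.95,"ty": 0,"tz": 1.7,"rx": -0.003,"ry": 0.002,"rz": 0}
    - {"tx": -0.95,"ty": 0,"tz": 1.7,"rx": -0.003,"ry": 0.002,"rz": 0}

```text
time: 22.0
position: [0.5024, -0.2988, 0.0773]
tool_rot: [0.951, -0.069, 0.301, 0.023]
ft_force: [0.8, -0.1, 0.5]
grip_width: 0.04
```

Request:
send_rows:
  deltas:
    - {"tx": 0,"ty": 0,"tz": 0,"rx": 0,"ry": 0,"rz": 0}
    - {"tx": 0,"ty": 0,"tz": 0,"rx": 0,"ry": 0,"rz": 0}
    - {"tx": 0,"ty": 0,"tz": 0,"rx": 0,"ry": 0,"rz": 0}
    - {"tx": 0,"ty": 0,"tz": 0,"rx": 0,"ry": 0,"rz": 0}
    - {"tx": 0,"ty": 0,"tz": 0,"rx": 0,"ry": 0,"rz": 0}
  claw: 0
  squeeze: 15

```text
time: 22.42
position: [0.5026, -0.2999, 0.0782]
tool_rot: [0.95, -0.069, 0.302, 0.024]
ft_force: [-0.6, 1.4, 4.9]
grip_width: 0.0207
```

Request:
send_rows:
  deltas:
    - {"tx": 0,"ty": 0,"tz": 0,"rx": 0,"ry": 0,"rz": 0}
    - {"tx": 0,"ty": 0,"tz": 0,"rx": 0,"ry": 0,"rz": 0}

```text
time: 22.58
position: [0.5025, -0.2999, 0.0782]
tool_rot: [0.95, -0.07, 0.302, 0.024]
ft_force: [-1.6, 1.8, 7.0]
grip_width: 0.0206
```

```bash
python3 - <<'E'
from h import *
p,R,o=obs();print(p.round(4),o['time'],o['grip_width'],o['ft_force'].round(1))
E
```

```text
[ 0.5025 -0.2999  0.0782] 22.5833 0.02055039727086381 [-1.6  1.8  7. ]
```

Request:
send_rows:
  deltas:
    - {"tx": 0.8,"ty": 0,"tz": -1.2,"rx": 0,"ry": 0,"rz": 0}
    - {"tx": 2.0,"ty": 0,"tz": -2.8,"rx": 0,"ry": 0,"rz": 0}
    - {"tx": 3.2,"ty": 0,"tz": -4.5,"rx": 0,"ry": 0,"rz": 0}
    - {"tx": 4.4,"ty": 0,"tz": -6.2,"rx": 0,"ry": 0,"rz": 0}
    - {"tx": 5.4,"ty": 0,"tz": -7.7,"rx": 0,"ry": 0,"rz": 0}

```text
time: 23.0
position: [0.5019, -0.2997, 0.1724]
tool_rot: [0.951, -0.07, 0.301, 0.024]
ft_force: [0.2, -0.3, -0.1]
grip_width: 0.0209
```

```bash
python3 - <<'E'
from h import *
p,R,o=obs();print(p.round(4),o['time'],o['grip_width'],o['q'].round(2),o['ft_force'].round(1))
r=wcam();save('w16',r['color'])
plan([(slot(-.07,-.005,.18),Rt(TY,0),4)])
E
```

```text
[ 0.5019 -0.2997  0.1724] 23.0 0.020940831396587055 [-0.96  0.46  2.02  1.15  0.47 -0.24] [ 0.2 -0.3 -0.1]
call: t [ -0.37 -10.67  -0.5 ] r [-0.004 -0.155  0.017] | min rows 2.57
call: t [ -0.63 -10.66  -0.46] r [-0.004 -0.155  0.017] | min rows 2.57
call: t [ -0.88 -10.65  -0.38] r [-0.004 -0.155  0.017] | min rows 2.57
call: t [ -1.11 -10.63  -0.26] r [-0.004 -0.155  0.017] | min rows 2.57
```

View pics/w16.png

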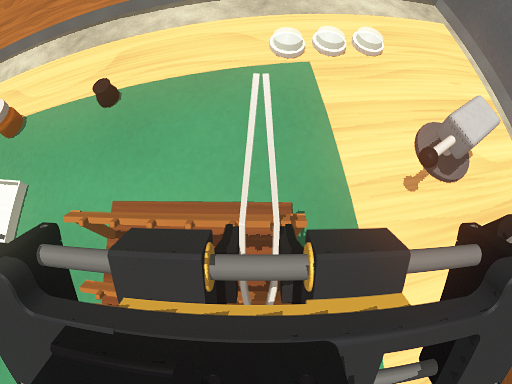

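The tweezers are held (20.9 mm). Carrying them to slot 3.

Request:
send_rows:
  deltas:
    - {"tx": -0.1,"ty": -2.1,"tz": -0.1,"rx": -0.001,"ry": -0.031,"rz": 0.003}
    - {"tx": -0.1,"ty": -4.3,"tz": -0.2,"rx": -0.002,"ry": -0.062,"rz": 0.007}
    - {"tx": -0.2,"ty": -6.4,"tz": -0.3,"rx": -0.002,"ry": -0.093,"rz": 0.01}
    - {"tx": -0.3,"ty": -8.5,"tz": -0.4,"rx": -0.003,"ry": -0.124,"rz": 0.014}
    - {"tx": -0.4,"ty": -10.7,"tz": -0.5,"rx": -0.004,"ry": -0.155,"rz": 0.017}

```text
time: 23.47
position: [0.5114, -0.192, 0.1724]
tool_rot: [0.971, -0.081, 0.226, 0.018]
ft_force: [0.5, 0.0, -0.1]
grip_width: 0.0211
```

```bash
python3 - <<'E'
from h import *
p,R,o=obs();print(p.round(4),o['time'],o['grip_width'],o['q'].round(2),o['ft_force'].round(1))
plan([(slot(-.07,-.005,.18),Rt(TY,0),3)])
E
```

```text
[ 0.5114 -0.192   0.1724] 23.4667 0.021060770019388074 [-0.69  0.4   2.03  0.63  0.39  0.49] [ 0.5  0.  -0.1]
call: t [ -0.53 -10.59  -0.52] r [-0.005 -0.152  0.017] | min rows 2.55
call: t [ -0.78 -10.58  -0.47] r [-0.005 -0.152  0.017] | min rows 2.55
call: t [ -1.03 -10.56  -0.38] r [-0.005 -0.152  0.017] | min rows 2.55
```

Request:
send_rows:
  deltas:
    - {"tx": -0.1,"ty": -2.1,"tz": -0.1,"rx": -0.001,"ry": -0.03,"rz": 0.003}
    - {"tx": -0.2,"ty": -4.2,"tz": -0.2,"rx": -0.002,"ry": -0.061,"rz": 0.007}
    - {"tx": -0.3,"ty": -6.4,"tz": -0.3,"rx": -0.003,"ry": -0.091,"rz": 0.01}
    - {"tx": -0.4,"ty": -8.5,"tz": -0.4,"rx": -0.004,"ry": -0.122,"rz": 0.014}
    - {"tx": -0.5,"ty": -10.6,"tz": -0.5,"rx": -0.005,"ry": -0.152,"rz": 0.017}

```text
time: 23.88
position: [0.5221, -0.0859, 0.1747]
tool_rot: [0.984, -0.09, 0.151, 0.012]
ft_force: [0.5, 0.3, 0.1]
grip_width: 0.0209
```

```bash
python3 - <<'E'
from h import *
p,R,o=obs();print(p.round(4),o['time'],o['grip_width'],o['q'].round(2),o['ft_force'].round(1))
plan([(slot(-.07,-.005,.17),Rt(TY,0),2)])
E
```

```text
[ 0.5221 -0.0859  0.1747] 23.8833 0.02090655376335861 [-0.42  0.38  1.95  0.15  0.51  1.22] [0.5 0.3 0.1]
call: t [-9.200e-01 -1.055e+01 -1.000e-02] r [-0.004 -0.152  0.018] | min rows 2.55
call: t [ -1.1  -10.54   0.1 ] r [-0.004 -0.152  0.018] | min rows 2.55
```

Request:
send_rows:
  deltas:
    - {"tx": -0.2,"ty": -2.1,"tz": 0,"rx": -0.001,"ry": -0.03,"rz": 0.004}
    - {"tx": -0.4,"ty": -4.2,"tz": 0,"rx": -0.002,"ry": -0.061,"rz": 0.007}
    - {"tx": -0.5,"ty": -6.3,"tz": 0,"rx": -0.002,"ry": -0.091,"rz": 0.011}
    - {"tx": -0.7,"ty": -8.4,"tz": 0,"rx": -0.003,"ry": -0.122,"rz": 0.014}
    - {"tx": -0.9,"ty": -10.5,"tz": 0,"rx": -0.004,"ry": -0.152,"rz": 0.018}

```text
time: 24.3
position: [0.5327, 0.019, 0.1722]
tool_rot: [0.992, -0.1, 0.076, 0.006]
ft_force: [-0.7, -0.0, -0.7]
grip_width: 0.021
```

Request:
send_rows:
  deltas:
    - {"tx": -0.2,"ty": -2.4,"tz": 0,"rx": -0.001,"ry": -0.035,"rz": 0.004}
    - {"tx": -0.5,"ty": -5.0,"tz": 0,"rx": -0.002,"ry": -0.072,"rz": 0.009}
    - {"tx": -0.8,"ty": -7.6,"tz": 0.1,"rx": -0.003,"ry": -0.11,"rz": 0.013}
    - {"tx": -1.0,"ty": -9.7,"tz": 0.1,"rx": -0.004,"ry": -0.14,"rz": 0.017}
    - {"tx": -1.1,"ty": -10.5,"tz": 0.1,"rx": -0.004,"ry": -0.152,"rz": 0.018}

```text
time: 24.72
position: [0.544, 0.1254, 0.1697]
tool_rot: [0.994, -0.108, 0.001, -0.001]
ft_force: [0.2, -0.3, -0.0]
grip_width: 0.0209
```

```bash
python3 - <<'E'
from h import *
r=wcam();r=wcam();r=wcam()
p,R,o=obs();print(p.round(4),R.round(3).tolist(),o['time'],o['grip_width'],o['q'].round(2),o['ft_force'].round(1))
save('o4',ortho(r,.038));save('w17',r['color'])
plan([(slot(-.07,0,.07),Rt(TY,0),1)])
E
```

```text
[0.543  0.1227 0.1698] [[0.976, -0.216, 0.002], [-0.216, -0.976, -0.0], [0.002, -0.0, -1.0]] 24.8667 0.02077979091358535 [ 0.02  0.5   1.66 -0.    0.97  1.81] [ 0.6  0.1 -1.1]
call: t [ 0.43 -0.21  9.98] r [-0.    -0.002  0.001] | min rows 2.4
```

View pics/o4.png

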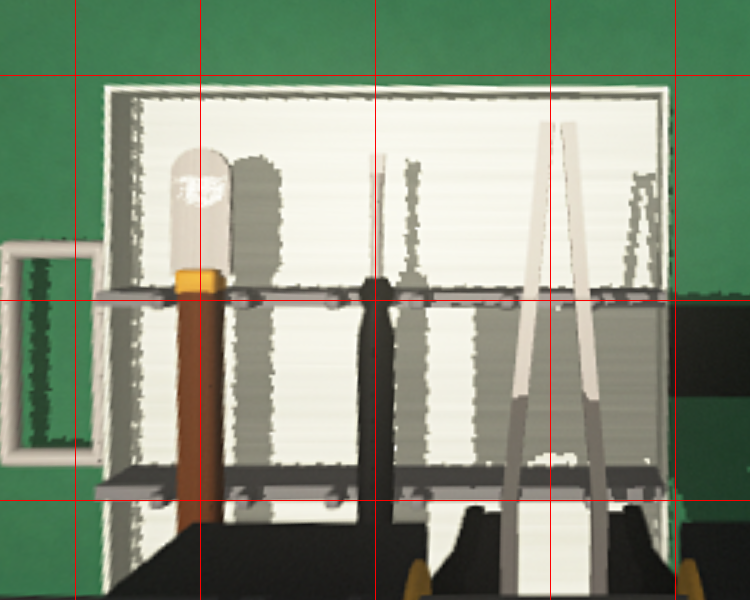

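View pics/w17.png

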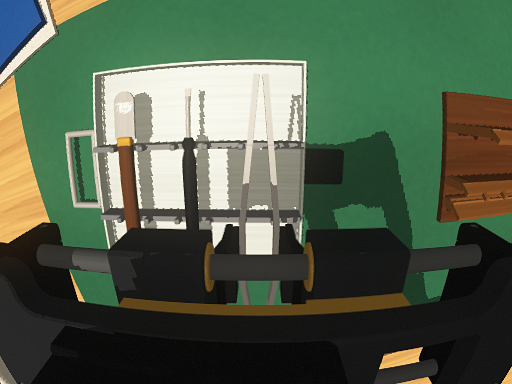

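The tweezers are level and about 2 mm too far towards -y (right slot centre at column 549, tool at about 555). The other two tools are lying well. I'll correct, descend to just above the teeth and check.

Request:
send_rows:
  deltas:
    - {"tx": 0.1,"ty": -0.1,"tz": 2.5,"rx": 0,"ry": -0.002,"rz": 0.001}
    - {"tx": 0.2,"ty": -0.2,"tz": 5.0,"rx": 0,"ry": -0.002,"rz": 0.001}
    - {"tx": 0.3,"ty": -0.22,"tz": 7.5,"rx": 0,"ry": -0.002,"rz": 0.001}
    - {"tx": 0.4,"ty": -0.22,"tz": 10.0,"rx": 0,"ry": -0.002,"rz": 0.001}
    - {"tx": 0.4,"ty": -0.22,"tz": 12.3,"rx": 0,"ry": -0.002,"rz": 0.001}

```text
time: 25.28
position: [0.5476, 0.1223, 0.0464]
tool_rot: [0.994, -0.11, 0.0, -0.0]
ft_force: [0.3, 0.7, -1.1]
grip_width: 0.0209
```

Request:
send_rows:
  deltas:
    - {"tx": 0,"ty": 0,"tz": 0,"rx": 0,"ry": 0,"rz": 0}
    - {"tx": 0,"ty": 0,"tz": 0,"rx": 0,"ry": 0,"rz": 0}
    - {"tx": 0,"ty": 0,"tz": 0,"rx": 0,"ry": 0,"rz": 0}

```text
time: 25.53
position: [0.5487, 0.1232, 0.0485]
tool_rot: [0.994, -0.11, 0.001, -0.0]
ft_force: [0.3, -0.2, 0.7]
grip_width: 0.0207
```

```bash
python3 - <<'E'
from h import *
r=wcam()
p,R,o=obs();print(p.round(4),o['time'],o['grip_width'],o['ft_force'].round(1))
save('w18',cv2.resize(r['color'][:260],(800,406),interpolation=cv2.INTER_CUBIC))
plan([(slot(-.07,0,.0225),Rt(TY,0),1)])
E
```

```text
[0.5493 0.1234 0.049 ] 25.5833 0.020926438394606676 [ 0.3 -0.7  0.3]
call: t [-0.16 -0.01  2.65] r [-0.001 -0.004 -0.002] | min rows 0.64
```

View pics/w18.png

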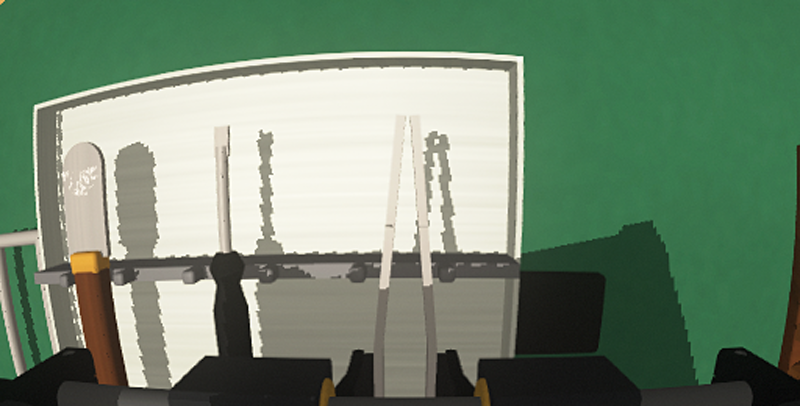

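The legs are at 384 and 430 (centre 407) against teeth at 358 and 447 (centre 402.5). I'll shift about 1.4 mm to +y and lower slowly.

Request:
send_rows:
  deltas:
    - {"tx": 0,"ty": -0.14,"tz": 0.2,"rx": 0,"ry": -0.002,"rz": 0}
    - {"tx": -0.1,"ty": -0.14,"tz": 0.8,"rx": 0,"ry": -0.002,"rz": 0}
    - {"tx": -0.1,"ty": -0.14,"tz": 1.4,"rx": 0,"ry": -0.002,"rz": 0}
    - {"tx": -0.1,"ty": -0.14,"tz": 2.0,"rx": 0,"ry": -0.002,"rz": 0}
    - {"tx": -0.1,"ty": -0.14,"tz": 2.4,"rx": 0,"ry": -0.002,"rz": 0}

```text
time: 26.0
position: [0.5472, 0.1257, 0.0228]
tool_rot: [0.994, -0.109, -0.001, -0.0]
ft_force: [0.4, -0.2, -0.2]
grip_width: 0.0208
```

Request:
send_rows:
  deltas:
    - {"tx": 0,"ty": 0,"tz": 0,"rx": 0,"ry": 0,"rz": 0}
    - {"tx": 0,"ty": 0,"tz": 0,"rx": 0,"ry": 0,"rz": 0}

```text
time: 26.17
position: [0.5473, 0.1257, 0.0229]
tool_rot: [0.994, -0.11, -0.001, -0.0]
ft_force: [0.5, -0.4, -0.8]
grip_width: 0.021
```

```bash
python3 - <<'E'
from h import *
r=wcam()
p,R,o=obs();print(p.round(4),o['time'],o['grip_width'],o['ft_force'].round(1))
save('w19',cv2.resize(r['color'][:260],(800,406),interpolation=cv2.INTER_CUBIC))
E
```

```text
[0.5475 0.1257 0.0232] 26.2167 0.020902543750837558 [-0.8  0.  -0.2]
```

View pics/w19.png

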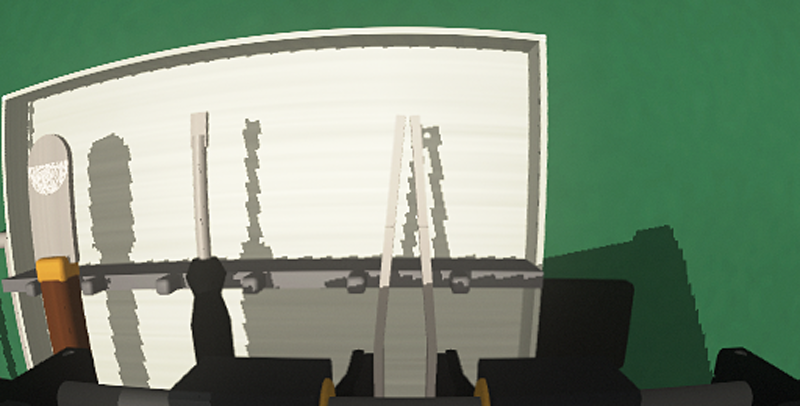

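The tweezers are centred between the teeth (357 and 460). I'll lower them onto the combs.

Request:
send_rows:
  deltas:
    - {"tx": 0,"ty": 0,"tz": 0.1,"rx": 0,"ry": 0,"rz": 0}
    - {"tx": 0,"ty": 0,"tz": 0.2,"rx": 0,"ry": 0,"rz": 0}
    - {"tx": 0,"ty": 0,"tz": 0.3,"rx": 0,"ry": 0,"rz": 0}
    - {"tx": 0,"ty": 0,"tz": 0.33,"rx": 0,"ry": 0,"rz": 0}

```text
time: 26.55
position: [0.5478, 0.1257, 0.0208]
tool_rot: [0.994, -0.11, -0.0, -0.0]
ft_force: [-1.7, -0.6, 5.0]
grip_width: 0.0208
```

```bash
python3 - <<'E'
from h import *
p,R,o=obs();print(p.round(4),o['time'],o['grip_width'],o['ft_force'].round(1))
E
```

```text
[0.5478 0.1257 0.0208] 26.55 0.020760703076551226 [-1.7 -0.6  5. ]
```

Contact is 5 N. Releasing and retreating.

Request:
send_rows:
  deltas:
    - {"tx": 0,"ty": 0,"tz": 0,"rx": 0,"ry": 0,"rz": 0}
    - {"tx": 0,"ty": 0,"tz": 0,"rx": 0,"ry": 0,"rz": 0}
    - {"tx": 0,"ty": 0,"tz": 0,"rx": 0,"ry": 0,"rz": 0}
    - {"tx": 0,"ty": 0,"tz": 0,"rx": 0,"ry": 0,"rz": 0}
  claw: 4.0

```text
time: 26.88
position: [0.5476, 0.1256, 0.0201]
tool_rot: [0.994, -0.11, -0.0, -0.0]
ft_force: [-0.2, 0.6, -0.3]
grip_width: 0.0372
```

Request:
send_rows:
  deltas:
    - {"tx": 0,"ty": 0,"tz": -1.0,"rx": 0,"ry": 0,"rz": 0}
    - {"tx": 0,"ty": 0,"tz": -3.0,"rx": 0,"ry": 0,"rz": 0}
    - {"tx": 0,"ty": 0,"tz": -6.0,"rx": 0,"ry": 0,"rz": 0}
    - {"tx": 0,"ty": 0,"tz": -9.5,"rx": 0,"ry": 0,"rz": 0}
    - {"tx": 0,"ty": 0,"tz": -13.0,"rx": 0,"ry": 0,"rz": 0}

```text
time: 27.3
position: [0.547, 0.1255, 0.1516]
tool_rot: [0.994, -0.11, -0.001, -0.0]
ft_force: [1.0, 0.4, 0.0]
grip_width: 0.0402
```

Request:
send_rows:
  deltas:
    - {"tx": -1.5,"ty": -2.0,"tz": -2.5,"rx": 0,"ry": 0,"rz": 0}
    - {"tx": -3.0,"ty": -4.0,"tz": -5.0,"rx": 0,"ry": 0,"rz": 0}
    - {"tx": -4.5,"ty": -6.0,"tz": -7.0,"rx": 0,"ry": 0,"rz": 0}
    - {"tx": -4.5,"ty": -6.0,"tz": -7.0,"rx": 0,"ry": 0,"rz": 0}
    - {"tx": -4.5,"ty": -6.0,"tz": -7.0,"rx": 0,"ry": 0,"rz": 0}

```text
time: 27.72
position: [0.517, 0.1948, 0.2223]
tool_rot: [0.994, -0.108, 0.001, -0.001]
ft_force: [-0.2, -0.9, -0.2]
grip_width: 0.04
```

```bash
python3 - <<'E'
from h import *
r=wcam();r=wcam()
p,R,o=obs();print(p.round(4),o['time'],o['grip_width'],o['ft_force'].round(1))
save('o5',ortho(r,.038))
for n in ['knife','screwdriver','tweezers']:
  for s in ['_mid','_tip']:
    for d in robot.tip_of(n+s,'wrist')[:1]:
        X=wz(r,*d['xy']);q=X[:2]-TO;c,sn=np.cos(TY),np.sin(TY)
        print(n+s,round(float(d['p']),2),np.round(d['xy'],1),'tray',(np.array([c*q[0]+sn*q[1],-sn*q[0]+c*q[1],X[2]])*1000).round(1))
t=robot.camera('top');a=t['color'][80:280,110:430];save('top9',cv2.resize(a,(800,500)))
for n in ['jar_mid','loupe_mid','holder_mid']:
    for d in robot.tip_of(n,'top')[:1]: print(n,d['p'],np.round(d['xy'],1))
E
```

```text
[0.5165 0.1933 0.22  ] 27.8167 0.04039572326124749 [ 0.1 -0.8 -0.4]
knife_mid 0.79 [193.  138.7] tray [ 2.3 67.7 40.8]
knife_tip 0.78 [187.8  54.9] tray [109.7  81.7   3.3]
screwdriver_mid 0.78 [249.8 141.2] tray [-1.6  1.4 42.3]
screwdriver_tip 0.93 [248.2  56.3] tray [104.4   4.3   3.5]
tweezers_mid 0.87 [307.1 141.8] tray [ -5.2 -71.1   2.6]
tweezers_tip 0.85 [309.9  60.5] tray [100.8 -73.9   1.6]
jar_mid 0.51 [223.  108.1]
loupe_mid 0.51 [292.2 107.8]
holder_mid 0.66 [256.5 231.6]
```

View pics/o5.png

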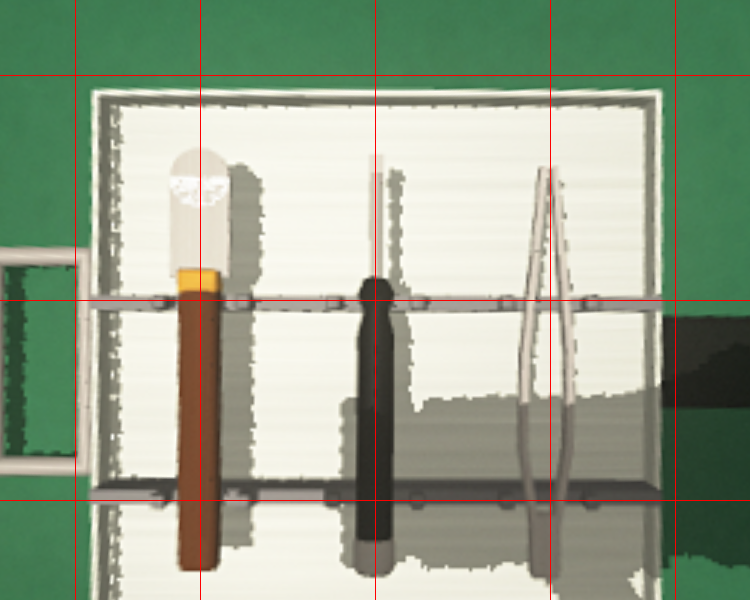

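View pics/top9.png

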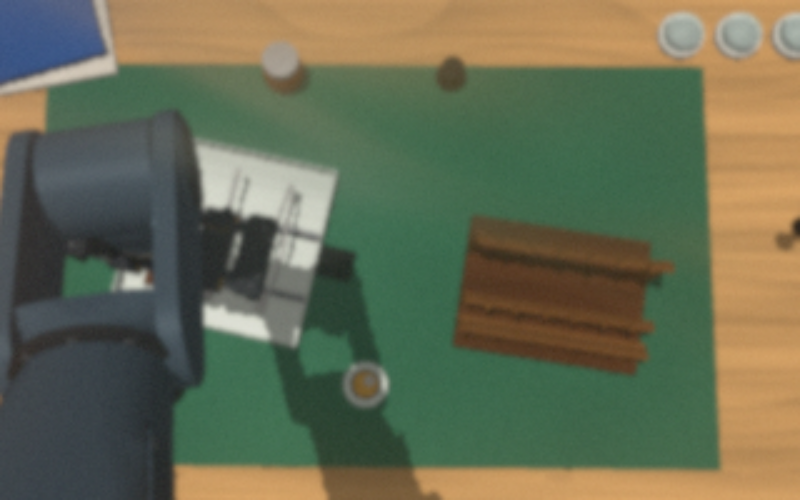

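All three tools lie flat in their slots, and the bystanders look unmoved. Handing in.

```bash
python3 -c "
from rig import robot
print(robot.hand_in()); print(robot.get_obs()['time'])"
```

```text
the job is handed in; nothing more can be done
None
the job is handed in; nothing more can be done
```

I moved all three tools to the tray and handed the job in at about 28 s of the 64 s limit. From the loop end (tray +y) they are the case knife in place 1, the screwdriver in place 2 and the tweezers in place 3. Each was lowered until it touched the combs with about 4–6 N, then released.

**Placement:** in the last wrist view every tool bridges both combs between its teeth, with its tip away from the robot and both ends inside the rim. The centre points read about y = 68, 1 and -71 mm, with x within about 5 mm of mid-combs.

**Clearance and bystanders:** the gripper is about 20 cm up and touching nothing. The jar, loupe and movement holder look unmoved in the top view; the detector points differ by up to about 5 pixels from the start, which I put down to detector scatter.

**Checks that disagreed:**
- **Depth readings:** at the three tips and at the tweezers' centre they gave the tray floor (about 2–3 mm), because the pixels fell beside or between thin parts. I judged those by eye in the rectified picture.
- **Level and final heights:** these come from the picture and the contact heights, not a separate measurement.
- **Early slips:** one pair of moves was refused for missing row keys, and a few moves stopped short at the joint speed limit. I re-planned those, and nothing was touched or dropped.

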